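# Nest the resin casting frames in their tray

### The job

Put the three loose U-shaped casting frames away in the grey tray behind the one already standing there: side by side on the tray floor, each one turned end for end against its neighbour so that its leg stands in its neighbour's slot and the four interlock compactly. Then slide the tray's keeper up against the last frame so that they cannot rattle. Leave the other things on the worktop where they are.

Things in the scene. Friction and masses are not known exactly. Their poses are not given: they have to be found in the camera images.
- tray: Fixed grey storage tray, 88 mm (x) by 180 (y); origin: centre of its underside, on the worktop. Floor 6 mm above the origin. Side rims along y, 5 mm thick, 8 mm above the floor, 78 mm apart inside (x = +-39). End wall at its -y end, 24 mm above the floor. The frames stand in it in a row along y, each lengthwise along x.
- tray_wall (a point): Middle of the end wall's inner face, at floor level (tray x = 0, y = -82 mm, z = 6 mm). Axes as the tray's. The row starts here and grows to +y. Nested, the frames' centres lie 20, 42, 64 and 86 mm from this wall, with 5 mm of play each way between neighbouring legs; frames with the web at the -x rim are centred at tray x = -5 mm, those turned round at +5 mm (4 mm of play to rim and leg tips).
- frame_a: U-shaped aluminium casting frame, the same as frame_b (see there). Stands loose in the tray, up to 3 mm from the end wall, its web towards the tray's -x rim and its legs pointing to the tray's +x; it stays there as the first of the row.
- frame_b: Loose U-shaped frame of bare aluminium, a piece of deep channel stood on end: the U is seen from above. 60 mm long (x), 39 wide (y), 32 tall, walls 6, slot between the legs 27, 80 to 150 g. Origin: centre of the 60x39 outline, underside. Web (closed end) at -x; legs point to +x, centre lines y = +-16.5, tips x = +30. It can be pinched lengthwise over the web and one leg's tip. Any yaw.
- frame_c: Loose U-shaped frame of bare aluminium, a piece of deep channel stood on end: the U is seen from above. 60 mm long (x), 39 wide (y), 32 tall, walls 6, slot between the legs 27, 80 to 150 g. Origin: centre of the 60x39 outline, underside. Web (closed end) at -x; legs point to +x, centre lines y = +-16.5, tips x = +30. It can be pinched lengthwise over the web and one leg's tip. Any yaw.
- frame_d: Loose U-shaped frame of bare aluminium, a piece of deep channel stood on end: the U is seen from above. 60 mm long (x), 39 wide (y), 32 tall, walls 6, slot between the legs 27, 80 to 150 g. Origin: centre of the 60x39 outline, underside. Web (closed end) at -x; legs point to +x, centre lines y = +-16.5, tips x = +30. It can be pinched lengthwise over the web and one leg's tip. Any yaw.
- frame_a_web (a point): Middle of the outer face of that frame's web, 16 mm above its underside (frame x = -30 mm). Axes as the frame's.
- frame_b_web (a point): Middle of the outer face of that frame's web, 16 mm above its underside (frame x = -30 mm). Axes as the frame's.
- frame_c_web (a point): Middle of the outer face of that frame's web, 16 mm above its underside (frame x = -30 mm). Axes as the frame's.
- frame_d_web (a point): Middle of the outer face of that frame's web, 16 mm above its underside (frame x = -30 mm). Axes as the frame's.
- keeper (a joint): Travel of the tray's keeper, m: 0 fully open, grows as it slides along the tray's -y towards the end wall, at most 0.064. Its face is 140 mm minus the travel from the end wall. About 2 N of friction; stays where it is left.
- keeper_face (a point): Middle of the lower edge of the keeper's face (the one towards the frames), at the tray's floor level; axes as the tray's. The keeper is an aluminium bar 76 mm long (x), 10 thick (y), its top 36 mm above the tray floor.
- keeper_tab (a point): Centre of the grip part of the keeper's black thumb tab, which stands on top of the bar: 26 mm (x) by 10 thick (y), from 36 to 63 mm above the tray floor; this point is 52 mm above the tray floor, 5 mm (y) behind keeper_face; axes as the tray's.
- iodine_bottle: brown glass dropper bottle with a black teat, 36 mm across, 113 tall; stands loose behind the tray. Origin: centre of its underside. Not part of the job.
- coral: piece of white branched coral, 54x63x28, lying loose on the worktop. Origin: centre of its underside. Not part of the job.
- dark_cap_pot: small cream pot with a black screw cap, 36 mm across, 56 tall, loose. Origin: centre of its underside. Not part of the job.
- timer: flat cream bench timer with buttons, 64x68x18, loose. Origin: centre of its underside. Not part of the job.
- compound_microscope: Fixed white microscope beside the work, never to be touched: about 200 mm (x) by 130 (y) by 400 tall. Origin: on the worktop under its middle; it faces its own -x (towards the robot). Its eyepieces overhang that front: 125 mm out from the origin, 90 wide, 290 to 350 mm above the worktop, at the height of a wrist. The worktop's front strip before it is free.
There are look-alikes about, which are no part of the job. What is shaped like the frame_c but purple or red is not meant. Leave any blue or red look-alike of the frame_b alone.

How it is judged:
On the way, in this order (a step that is already met when the one before it is completed fails the run):
1. the three loose frames stand nested in the tray behind the first, each turned against its neighbour (y of frame_a in the frame of tray between -0.0795 and -0.0455 m and x of frame_a_web in the frame of tray below -0.02 m and x of frame_a in the frame of tray between -0.012 and 0.012 m and z of frame_a in the frame of tray between 0.002 and 0.01 m and angle between frame_a's own z axis and vertical below 0.08 rad and angle between the x axis of frame_a and the x axis of tray, either way round below 0.16 rad and ((y of frame_b in the frame of tray between -0.0575 and -0.0235 m and x of frame_b_web in the frame of tray above 0.02 m and x of frame_b in the frame of tray between -0.012 and 0.012 m and z of frame_b in the frame of tray between 0.002 and 0.01 m and angle between frame_b's own z axis and vertical below 0.08 rad and angle between the x axis of frame_b and the x axis of tray, either way round below 0.16 rad) or (y of frame_b in the frame of tray between -0.0355 and -0.0015 m and x of frame_b_web in the frame of tray below -0.02 m and x of frame_b in the frame of tray between -0.012 and 0.012 m and z of frame_b in the frame of tray between 0.002 and 0.01 m and angle between frame_b's own z axis and vertical below 0.08 rad and angle between the x axis of frame_b and the x axis of tray, either way round below 0.16 rad) or (y of frame_b in the frame of tray between -0.0135 and 0.0205 m and x of frame_b_web in the frame of tray above 0.02 m and x of frame_b in the frame of tray between -0.012 and 0.012 m and z of frame_b in the frame of tray between 0.002 and 0.01 m and angle between frame_b's own z axis and vertical below 0.08 rad and angle between the x axis of frame_b and the x axis of tray, either way round below 0.16 rad)) and ((y of frame_c in the frame of tray between -0.0575 and -0.0235 m and x of frame_c_web in the frame of tray above 0.02 m and x of frame_c in the frame of tray between -0.012 and 0.012 m and z of frame_c in the frame of tray between 0.002 and 0.01 m and angle between frame_c's own z axis and vertical below 0.08 rad and angle between the x axis of frame_c and the x axis of tray, either way round below 0.16 rad) or (y of frame_c in the frame of tray between -0.0355 and -0.0015 m and x of frame_c_web in the frame of tray below -0.02 m and x of frame_c in the frame of tray between -0.012 and 0.012 m and z of frame_c in the frame of tray between 0.002 and 0.01 m and angle between frame_c's own z axis and vertical below 0.08 rad and angle between the x axis of frame_c and the x axis of tray, either way round below 0.16 rad) or (y of frame_c in the frame of tray between -0.0135 and 0.0205 m and x of frame_c_web in the frame of tray above 0.02 m and x of frame_c in the frame of tray between -0.012 and 0.012 m and z of frame_c in the frame of tray between 0.002 and 0.01 m and angle between frame_c's own z axis and vertical below 0.08 rad and angle between the x axis of frame_c and the x axis of tray, either way round below 0.16 rad)) and ((y of frame_d in the frame of tray between -0.0575 and -0.0235 m and x of frame_d_web in the frame of tray above 0.02 m and x of frame_d in the frame of tray between -0.012 and 0.012 m and z of frame_d in the frame of tray between 0.002 and 0.01 m and angle between frame_d's own z axis and vertical below 0.08 rad and angle between the x axis of frame_d and the x axis of tray, either way round below 0.16 rad) or (y of frame_d in the frame of tray between -0.0355 and -0.0015 m and x of frame_d_web in the frame of tray below -0.02 m and x of frame_d in the frame of tray between -0.012 and 0.012 m and z of frame_d in the frame of tray between 0.002 and 0.01 m and angle between frame_d's own z axis and vertical below 0.08 rad and angle between the x axis of frame_d and the x axis of tray, either way round below 0.16 rad) or (y of frame_d in the frame of tray between -0.0135 and 0.0205 m and x of frame_d_web in the frame of tray above 0.02 m and x of frame_d in the frame of tray between -0.012 and 0.012 m and z of frame_d in the frame of tray between 0.002 and 0.01 m and angle between frame_d's own z axis and vertical below 0.08 rad and angle between the x axis of frame_d and the x axis of tray, either way round below 0.16 rad))), for 0.2 s.
2. the keeper is slid up against the last frame (y of any of frame_b, frame_c, frame_d in the frame of keeper_face above -0.0255 m), for 0.2 s.
At the end, for the whole second after the job is handed in: All four frames stand upright and square (0.16 rad) on the tray floor, in a row from the end wall, centres about 22 mm apart (each within 17 mm of its place), webs alternately at the -x, +x, -x, +x rim; keeper within 6 mm of the last frame; all at rest (all of step 1 and y of any of frame_b, frame_c, frame_d in the frame of keeper_face above -0.0255 m and linear speed of each of frame_a, frame_b, frame_c, frame_d below 0.02 m/s); the robot touches nothing.
It fails at once if a bystander is moved more than 25 mm or tipped over (distance of any of iodine_bottle, coral, dark_cap_pot, timer from where it was at the start of the episode above 0.025 m or angle between any of iodine_bottle, coral, dark_cap_pot, timer's own z axis and vertical above 0.5 rad).
It fails at once if the first frame is taken out of its place (distance of frame_a from where it was at the start of the episode above 0.03 m).
It also fails if it takes over 72 s, if anything falls off the work surface, if the arm or the gripper's body presses on something with over 40 N, if the wrist force passes 120 N, or if a joint passes its speed limit or range.

### The arm

A 7-joint arm with a two-finger parallel gripper is mounted at the origin on a cart in front of the work surface, level with it; the furniture and walls round the work are solid. World frame = base frame: x ahead of the robot, y to its left, z up, the work surface at z = 0. Lengths are in m, angles in rad, forces in N, time in s.
With the tool pointing down it reaches from about 0.35 to 0.9 m from the base axis. Payload 19.9 kg.
Tool frame: the origin (TCP) lies midway between the tips of the shut fingers; the grasp point (between the pads) lies 19 mm behind it; z points along the fingers, y is the line along which they close (so a half turn about z gives the same grasp; the last joint's range is limited). The gripper opens to 85 mm and grips with 20 to 120 N. Pads are 22 mm wide; open, the fingers measure 114 mm over their backs; the gripper's body (76 mm by 85 mm) begins 54 mm behind the grasp point. The pads swing forward as they close: fully open they stand 13 mm farther back than shut.
Start: joints at [-1.163, 0.417, -0.01, 1.614, 0.005, 1.111, -0.053], TCP at [0.271, 0.563, 0.2] pointing down, gripper open.
Joint ranges: [-2.81, 2.81], [-0.39, 2.02], [-1.27, 1.25], [0.06, 2.57], [-1.19, 4.33], [0.19, 2], [-2.82, 2.82]. Speed limits (rad/s): [1.89, 1.89, 2.39, 2.39, 3.01, 3.01, 3.01].

### API

Orientations are given as [roll, pitch, yaw] about the fixed x, y, z axes, in that order (R = Rz(yaw) Ry(pitch) Rx(roll)).
In Python, from plant import env gives the robot as it stands. The module is installed in compiled form; this text tells all that it offers.
- The arm moves only by the shell command python3 -m pendant 'ROWS' [OPENING]. ROWS is JSON, a list of rows, each a list of 6 numbers: the shift along the tool's x, y, z scaled (see below), then the turn, a rotation vector about the tool's x, y, z scaled (see below). In form: [[dx, dy, dz, rx, ry, rz], ...]. A call has 1 to 10 rows; each row shifts and turns the commanded pose from where the row before left it, along the tool's axes as they then stand; what a row does not reach is not made up. The controller multiplies each number of a shift by 250 mm and each number of a turn by 0.5 rad. A row lasts 1/12 s, in which the tool goes at most 41.7 mm and 7.16 degrees, less where a joint would pass 70% of its speed; a pose out of reach is approached as far as the arm can. A call with a number of a shift or a turn outside -1 to 1 is refused whole. A call with a gripper value outside its range is refused whole. OPENING is the opening, from -1 (shut) to 1 (fully open), set as the call begins (- or left out, the last holds). The fingers move at their own pace and stop on an object; the grip force is fixed at half the most. Time passes only in rows, so rows that do not move let the fingers close. It gives the time, the measured TCP pose, the force, the opening and the grip force at its end, in the units of the state.
- env.get_state(): the state, without advancing time (a new reading comes with each control period).
- env.grab_frame(name): name is "scene" or "top" or "wrist"; returns a dict with "img" (400x640x3 uint8, red, green, blue), "fx", "fy", "cx", "cy" (pixels), "k1" (the pictures are not rectified: a ray, as slopes to the right and down, at radius r is drawn at 1 + k1 r^2 times it, then the intrinsics apply), "view" (4x4, takes a point from world to camera coordinates). Camera axes: x right, y down, z forward; pixel columns grow to the right and rows downward; lengths in m; the calibration is good to about 2 mm. A picture is of the moment at which its call begins. There is no depth.
- env.hand_in(): hands the job in; it is judged then, once.
Trained networks look in the newest picture that a camera, given by its name, has taken for a name from the list of things; names that differ only in an ending like _2 or _b are one class to them, and where a whole thing is asked for, a point or a joint stands for the part that bears it (a point fixed in the world has none). Each returns a list of dicts, best first, with "conf" (0 to 1); they miss things now and then, are a little off and sometimes report something else, mostly with a low value. They report only what shows in the picture. A call takes as long as a camera call. They do not tell look-alikes from the thing itself.
- env.recognise(camera, label): "box" ([left, top, width, height] in pixels, round what is visible of it).
- env.cut_out(camera, label): "pixels" (400x640 bool, what is visible of it) and "box" ([left, top, width, height] in pixels, round what is visible of it).
- env.tip_of(camera, label): "location" ([column, row] in pixels: a listed point, or the origin of a listed thing).
The state is a dict: "clock": time; "q": joint angles; "joint_vel": joint speeds; "joint_efforts": joint torques, N m; "eef_pos": TCP position; "ee_rot": TCP orientation; "contact_force": force on the tool from outside, world axes, zero at the start; "wrist_torque": the same for the moment, N m; "grip_width": opening from 0.0 (shut) to 1.0 (fully open); "finger_force": force on a finger pad.
Only numpy, scipy, OpenCV 4.12 (cv2) and the standard library are available. Lean on these libraries where they do the work, as an engineer would, in place of code of your own. Each camera call takes 0.05 s, during which the arm holds its last target. There are 200 camera calls.

## Working session

There is one attempt and no reset: what is moved stays moved. The work goes in short steps, Python scripts to look and compute and a shell command to move; the robot and the scene stay as the last step left them, time stands still between calls to the robot, and variables do not carry over. Pictures are saved under pics/ and viewed, at most 13 in all, crops included, and the job is handed in when it is done.

```bash
mkdir -p pics; cat > h.py <<'E'
from plant import env
import numpy as np, cv2
from scipy.spatial.transform import Rotation as R
def px2w(f,u,v,z):
    k=np.array([[f["fx"],0,f["cx"]],[0,f["fy"],f["cy"]],[0,0,1.]])
    p=np.array([[[u,v]]],float)
    s=cv2.undistortPoints(p,k,np.array([f["k1"],0,0,0,0.]))[0,0]
    V=np.array(f["view"]);Rm=V[:3,:3];c=-Rm.T@V[:3,3]
    d=Rm.T@np.array([s[0],s[1],1]);return c+d*(z-c[2])/d[2]
def w2px(f,P):
    k=np.array([[f["fx"],0,f["cx"]],[0,f["fy"],f["cy"]],[0,0,1.]]);V=np.array(f["view"])
    return cv2.projectPoints(np.array(P,float).reshape(-1,3),cv2.Rodrigues(V[:3,:3])[0],V[:3,3],k,np.array([f["k1"],0,0,0,0.]))[0].reshape(-1,2)
def save(f,n): cv2.imwrite("pics/"+n,f["img"][:,:,::-1])
E
python3 - <<'E'
from h import *
np.set_printoptions(precision=3,suppress=True)
s=env.get_state();print(s)
for c in("top","scene"):
    f=env.grab_frame(c);save(f,c+"0.png");print(c,f["fx"],f["k1"],np.array(f["view"]))
    for l in("frame_b","frame_b_web","tray","tray_wall","keeper_face","keeper_tab","compound_microscope","iodine_bottle","coral","dark_cap_pot","timer"):
        z={"frame_b_web":.016,"tray_wall":.006,"keeper_face":.006,"keeper_tab":.058}.get(l,0)
        for d in env.tip_of(c,l):print(l,round(d["conf"],2),np.round(d["location"]),px2w(f,*d["location"],z)[:2])
E
```

```text
{'clock': 0.0, 'q': array([-1.163,  0.418, -0.01 ,  1.614,  0.005,  1.111, -0.053]), 'joint_vel': array([ 0.001, -0.002,  0.   , -0.001, -0.002, -0.   , -0.001]), 'joint_efforts': array([ -0.   , -86.444,   0.679, -43.489,   0.019,   0.007,   0.   ]), 'eef_pos': array([0.271, 0.563, 0.199]), 'ee_rot': array([-3.14 ,  0.   ,  2.693]), 'contact_force': array([-0.285,  0.025,  0.15 ]), 'wrist_torque': array([ 0.014, -0.025, -0.039]), 'finger_force': 0.0, 'grip_width': 0.9994659235078607}
top 490.90933762960714 -0.024656007104512486 [[ 0.028 -1.     0.003 -0.044]
 [-0.982 -0.028 -0.186  0.631]
 [ 0.186  0.002 -0.983  1.509]
 [ 0.     0.     0.     1.   ]]
frame_b 0.75 [456. 288.] [ 0.372 -0.461]
frame_b 0.7 [340. 143.] [ 0.846 -0.077]
frame_b 0.66 [415. 266.] [ 0.438 -0.328]
frame_b 0.63 [231. 251.] [0.47  0.271]
frame_b 0.57 [357. 262.] [ 0.445 -0.141]
frame_b 0.5 [282. 254.] [0.465 0.103]
frame_b 0.47 [236. 200.] [0.641 0.266]
frame_b 0.44 [384. 287.] [ 0.368 -0.228]
frame_b 0.44 [334. 285.] [ 0.371 -0.067]
frame_b_web 0.69 [462. 296.] [ 0.345 -0.476]
frame_b_web 0.67 [346. 258.] [ 0.4
[... 1013 characters left out ...]
web 0.73 [266. 247.] [ 0.366 -0.089]
frame_b_web 0.65 [351. 315.] [ 0.344 -0.494]
frame_b_web 0.63 [292. 239.] [ 0.459 -0.106]
frame_b_web 0.34 [261. 231.] [ 0.408 -0.001]
tray 0.67 [231. 193.] [0.498 0.325]
tray 0.53 [225. 173.] [0.581 0.503]
tray_wall 0.76 [234. 202.] [0.461 0.243]
tray_wall 0.62 [234. 204.] [0.455 0.237]
tray_wall 0.27 [331. 276.] [ 0.426 -0.329]
keeper_face 0.71 [260. 229.] [0.424 0.028]
keeper_face 0.58 [228. 185.] [0.524 0.387]
keeper_tab 0.76 [224. 173.] [0.514 0.393]
iodine_bottle 0.43 [252. 176.] [0.649 0.397]
coral 0.68 [345. 241.] [ 0.592 -0.213]
dark_cap_pot 0.59 [258. 232.] [0.415 0.023]
timer 0.65 [331. 276.] [ 0.432 -0.322]
timer 0.44 [226. 173.] [0.583 0.496]
```

```bash
python3 - <<'E'
from h import *
a=cv2.imread("pics/top0.png")[120:320,170:490]; cv2.imwrite("pics/t0c.png",cv2.resize(a,(800,500),interpolation=cv2.INTER_CUBIC))
a=cv2.imread("pics/scene0.png")[120:345,160:460]; cv2.imwrite("pics/s0c.png",cv2.resize(a,(800,600),interpolation=cv2.INTER_CUBIC))
E
```

```text
(no output)
```

View pics/t0c.png

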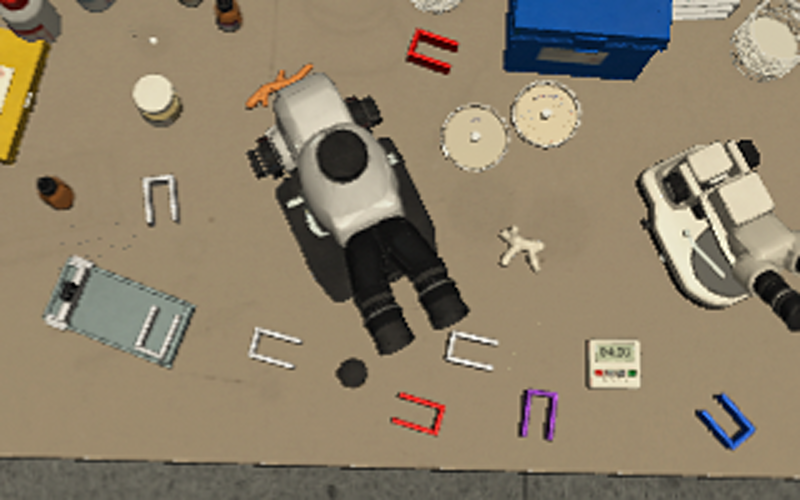

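View pics/s0c.png

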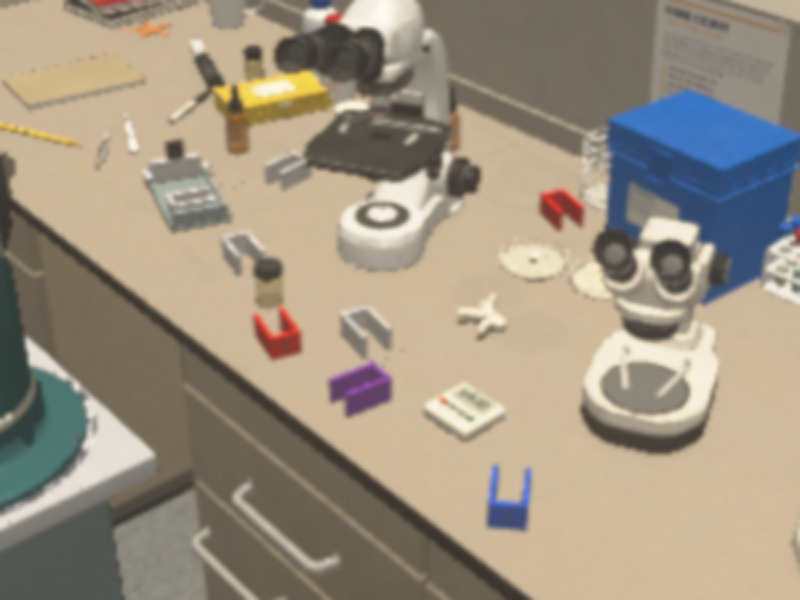

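```bash
cat > fit.py <<'E'
from h import *
from scipy.optimize import minimize
S=4
def boxpolys(x0,x1,y0,y1,z0,z1):
    return np.array([[x,y,z] for x in(x0,x1) for y in(y0,y1) for z in(z0,z1)])
U=[boxpolys(-.03,-.024,-.0195,.0195,0,.032),boxpolys(-.03,.03,.0135,.0195,0,.032),boxpolys(-.03,.03,-.0195,-.0135,0,.032)]
def render(f,boxes,p,z,off,shape):
    m=np.zeros(shape,np.uint8);c,s=np.cos(p[2]),np.sin(p[2])
    for b in boxes:
        P=np.c_[p[0]+c*b[:,0]-s*b[:,1],p[1]+s*b[:,0]+c*b[:,1],b[:,2]+z]
        q=(w2px(f,P)-off+.5)*S-.5
        h=cv2.convexHull(np.round(q*16).astype(np.int32)); cv2.fillConvexPoly(m,h,1,shift=4)
    return m
def fit(obs,boxes,p0,z=0.):
    # obs: list of (frame, mask)
    D=[]
    for f,M in obs:
        ys,xs=np.nonzero(M);o=np.array([xs.min()-6,ys.min()-6]);
        sub=M[max(o[1],0):ys.max()+7,max(o[0],0):xs.max()+7].astype(np.float32);o=np.maximum(o,0)
        D.append((f,cv2.resize(sub,None,fx=S,fy=S,interpolation=cv2.INTER_LINEAR),o))
    def cost(p):
        t=0
        for f,m,o in D:
            r=render(f,boxes,p,z,o,m.shape).astype(np.float32);t+=1-np.minimum(r,m).sum()/np.maximum(r,m).sum()
        return t/len(D)
    best=None
    for d in np.arange(4)*np.pi/2 if len(p0)<3 else [0]:
        q=np.r_[p0[:2],(p0[2] if len(p0)>2 else 0)+d]
        for k in range(2):
            r=minimize(cost,q,method="Nelder-Mead",options=dict(initial_simplex=q+np.r_[np.zeros((1,3)),np.diag([.01,.01,.25])]*(1 if k==0 else .4),xatol=1e-4,fatol=1e-4));q=r.x
        if best is None or r.fun<best[0]:best=(r.fun,r.x)
    return best
E
python3 - <<'E'
from fit import *
np.set_printoptions(precision=3,suppress=True)
F={};C={}
for c in("top","scene"):
    F[c]=env.grab_frame(c);C[c]=env.cut_out(c,"frame_b")
    V=F[c]["view"];print(c,-V[:3,:3].T@V[:3,3])
for n,p0 in dict(f1=(.64,.27),B=(.45,.11),C=(.455,-.142),A=(.472,.265)).items():
    z=.006 if n=="A" else 0.
    O=[]
    for c in F:
        q=w2px(F[c],[*p0,z+.016])[0]
        L=[(np.hypot(*(np.array(np.nonzero(d["pixels"]))[::-1].mean(1)-q)),d) for d in C[c]]
        e,d=min(L,key=lambda t:t[0]);
        if e<14:O.append((F[c],d["pixels"]));print(n,c,round(e,1),d["pixels"].sum())
    for o in [O]+([[x] for x in O] if len(O)>1 else []):
        print(n,fit(o,U,p0,z))
f=F["top"]
for u,v,z in[(326,254,.33),(346,244,.33),(320,245,.33),(357,240,.33),(318,253,.29)]:print("eye",px2w(f,u,v,z))
f=F["scene"]
for u,v in[(305,64),(267,139),(300,139),(290,137)]:
    x,y=160+(u-160)*1,v;
for c,(ox,oy,s),P in(("scene",(160,120,.375),[(295,55,.33),(345,55,.33),(383,235,.0),(345,245,0.)]),):
    for u,v,z in P:print("sc",(u,v),px2w(F[c],ox+u*s,oy+v*s,z))
E
```

```text
top [ 0.34  -0.03   1.601]
scene [-0.37  -1.177  0.887]
f1 top 1.6 151
f1 (np.float64(0.24900221824645996), array([0.637, 0.269, 3.29 ]))
B top 0.8 89
B scene 2.8 128
B (np.float64(0.3513396978378296), array([0.448, 0.111, 4.443]))
B (np.float64(0.3639668822288513), array([0.448, 0.11 , 4.473]))
B (np.float64(0.28259986639022827), array([0.446, 0.111, 4.345]))
C top 4.5 43
C scene 2.8 216
C (np.float64(0.4605770707130432), array([ 0.45 , -0.141,  4.492]))
C (np.float64(0.6882599592208862), array([ 0.452, -0.142,  4.6  ]))
C (np.float64(0.18135935068130493), array([ 0.448, -0.14 ,  4.488]))
A top 4.1 187
A (np.float64(0.24938881397247314), array([0.462, 0.262, 5.896]))
eye [ 0.443 -0.037  0.33 ]
eye [ 0.47  -0.088  0.33 ]
eye [ 0.466 -0.02   0.33 ]
eye [ 0.481 -0.116  0.33 ]
eye [ 0.448 -0.015  0.29 ]
sc (295, 55) [ 0.457 -0.016  0.33 ]
sc (345, 55) [ 0.499 -0.055  0.33 ]
sc (383, 235) [0.634 0.047 0.   ]
sc (345, 245) [0.578 0.06  0.   ]
```

```bash
cat > plan.py <<'E'
# usage: plan.py x y z yaw n [lean]   (lean about tool y) -> rows from the measured pose
import sys
from h import *
a=list(map(float,sys.argv[1:]));n=int(a[4]);lean=a[5] if len(a)>5 else 0
s=env.get_state();p=np.array(s["eef_pos"]);r=R.from_euler("xyz",s["ee_rot"])
T=np.array(a[:3]);rt=R.from_euler("xyz",[np.pi,0,a[3]])*R.from_euler("y",lean)
rv=(r.inv()*rt).as_rotvec()/n;d=(T-p)/n;rows=[]
for i in range(n):
    rows.append(list(np.round(np.r_[r.inv().apply(d)/.25,rv/.5],3)));r=r*R.from_rotvec(rv)
print("t",round(s["clock"],2),"at",np.round(p,4),np.round(s["ee_rot"],3),"mm/row",round(np.linalg.norm(d)*1e3,1),"deg",np.round(np.degrees(np.linalg.norm(rv)),1))
print([[float(x) for x in q] for q in rows])
E
python3 plan.py .48 .28 .28 1.72 10
```

```text
t 1.4 at [0.2712 0.5631 0.1999] [-3.142  0.     2.693] mm/row 36.1 deg 5.6
[[-0.124, -0.066, -0.032, -0.0, 0.0, 0.195], [-0.13, -0.053, -0.032, -0.0, 0.0, 0.195], [-0.135, -0.04, -0.032, -0.0, 0.0, 0.195], [-0.138, -0.027, -0.032, -0.0, 0.0, 0.195], [-0.14, -0.014, -0.032, -0.0, 0.0, 0.195], [-0.141, -0.0, -0.032, -0.0, 0.0, 0.195], [-0.14, 0.014, -0.032, -0.0, 0.0, 0.195], [-0.138, 0.027, -0.032, -0.0, 0.0, 0.195], [-0.135, 0.04, -0.032, -0.0, 0.0, 0.195], [-0.13, 0.053, -0.032, -0.0, 0.0, 0.195]]
```

```bash
python3 -m pendant '[[-0.124,-0.066,-0.032,0,0,0.195],[-0.13,-0.053,-0.032,0,0,0.195],[-0.135,-0.04,-0.032,0,0,0.195],[-0.138,-0.027,-0.032,0,0,0.195],[-0.14,-0.014,-0.032,0,0,0.195],[-0.141,0,-0.032,0,0,0.195],[-0.14,0.014,-0.032,0,0,0.195],[-0.138,0.027,-0.032,0,0,0.195],[-0.135,0.04,-0.032,0,0,0.195],[-0.13,0.053,-0.032,0,0,0.195]]' 1
python3 - <<'E'
from fit import *
np.set_printoptions(precision=4,suppress=True)
f=env.grab_frame("wrist");save(f,"w1.png");V=f["view"];print(env.get_state()["clock"],-V[:3,:3].T@V[:3,3])
for l,z in dict(tray_wall=.006,keeper_face=.006,keeper_tab=.058).items():
    for d in env.tip_of("wrist",l):print(l,round(d["conf"],2),np.round(d["location"]),px2w(f,*d["location"],z)[:2])
for d in env.cut_out("wrist","frame_b"):
    m=d["pixels"];c=np.array(np.nonzero(m))[::-1].mean(1);p=px2w(f,*c,.02);print(d["box"],m.sum(),p,[fit([(f,m)],U,p[:2],z) for z in(0,.006)])
E
```

```text
clock: 2.23
eef_pos: [0.4803, 0.2783, 0.2805]
ee_rot: [3.141, -0.0, 1.713]
contact_force: [0.6, -0.3, -0.4]
grip_width: 1.001
finger_force: 0.0
2.2833 [0.4689 0.3495 0.4548]
tray_wall 0.58 [300. 182.] [0.4611 0.2366]
keeper_face 0.69 [347.  89.] [0.5049 0.3663]
keeper_tab 0.73 [352.  87.] [0.5061 0.3673]
[407.6, 165.4, 51.5, 33.1] 1097 [0.6406 0.266  0.02  ] [(np.float64(0.14151740074157715), array([0.6354, 0.2663, 3.2542])), (np.float64(0.14894628524780273), array([0.6327, 0.2674, 3.2587]))]
[257.3, 245.1, 41.6, 47.9] 778 [0.4491 0.1198 0.02  ] [(np.float64(0.1396375298500061), array([0.4466, 0.1082, 4.4677])), (np.float64(0.14427578449249268), array([0.4468, 0.1111, 4.4745]))]
[210.0, 340.9, 26.4, 33.3] 118 [ 0.3807 -0.0574  0.02  ] [(np.float64(0.6860770583152771), array([ 0.3792, -0.0298,  4.4377])), (np.float64(0.6883946657180786), array([ 0.3802, -0.0258,  4.4292]))]
[271.9, 48.0, 119.4, 154.0] 9443 [0.4913 0.3255 0.02  ] [(np.float64(0.8927035331726074), array([0.5258, 0.3609, 4.3903])), (np.float64(0.8910545110702515), array([0.5245, 0.3567, 4.319 ]))]
```

View pics/w1.png

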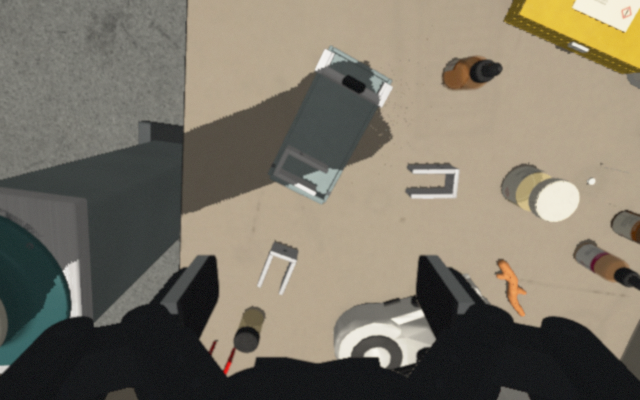

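```bash
cat > trayfit.py <<'E'
from fit import *
np.set_printoptions(precision=4,suppress=True)
T=[boxpolys(-.044,.044,-.09,.09,0,.006),boxpolys(-.044,-.039,-.09,.09,0,.014),boxpolys(.039,.044,-.09,.09,0,.014),boxpolys(-.044,.044,-.09,-.082,0,.03),boxpolys(-.038,.038,.058,.068,.006,.042),boxpolys(-.013,.013,.058,.068,.042,.069)]
O=[]
for c in("wrist","top","scene"):
    f=env.grab_frame(c)
    for d in env.cut_out(c,"tray")[:1]:
        m=d["pixels"].astype(np.uint8);print(c,d["box"],m.sum(),fit([(f,m)],T,(.49,.32,-.3)));O.append((f,m))
print(fit(O,T,(.49,.32,-.3)))
E
python3 trayfit.py; python3 plan.py .6335 .283 .06 1.683 8
```

```text
wrist [271.6, 51.7, 121.3, 152.5] 9089 (np.float64(0.12862330675125122), array([ 0.4876,  0.315 , -0.3386]))
top [208.2, 229.0, 42.0, 37.9] 784 (np.float64(0.3652217388153076), array([ 0.4894,  0.3166, -0.3411]))
scene [214.6, 170.5, 32.8, 36.5] 652 (np.float64(0.180361807346344), array([ 0.4862,  0.3125, -0.343 ]))
(np.float64(0.22794818878173828), array([ 0.4881,  0.3153, -0.3405]))
t 2.78 at [0.4791 0.2804 0.2797] [-3.141  0.     1.719] mm/row 33.6 deg 0.3
[[-0.01, 0.077, 0.11, -0.0, 0.0, 0.009], [-0.01, 0.077, 0.11, -0.0, 0.0, 0.009], [-0.009, 0.077, 0.11, -0.0, 0.0, 0.009], [-0.009, 0.077, 0.11, -0.0, 0.0, 0.009], [-0.009, 0.077, 0.11, -0.0, 0.0, 0.009], [-0.008, 0.077, 0.11, -0.0, 0.0, 0.009], [-0.008, 0.077, 0.11, -0.0, 0.0, 0.009], [-0.008, 0.077, 0.11, -0.0, 0.0, 0.009]]
```

```bash
python3 -m pendant '[[-0.01,0.103,0.1,0,0,0.012],[-0.01,0.103,0.1,0,0,0.012],[-0.01,0.103,0.1,0,0,0.012],[-0.01,0.103,0.1,0,0,0.012],[-0.01,0.103,0.1,0,0,0.012],[-0.01,0.103,0.1,0,0,0.012]]' 1
cat > look.py <<'E'
import sys
from fit import *
np.set_printoptions(precision=4,suppress=True)
x,y=float(sys.argv[1]),float(sys.argv[2]);z=float(sys.argv[3]) if len(sys.argv)>3 else 0.
f=env.grab_frame("wrist");save(f,sys.argv[4] if len(sys.argv)>4 else "w.png")
q=w2px(f,[x,y,z+.016])[0]
for d in env.cut_out("wrist","frame_b"):
    m=d["pixels"];c=np.array(np.nonzero(m))[::-1].mean(1)
    if np.hypot(*(c-q))<60:print(d["box"],m.sum(),fit([(f,m)],U,(x,y),z))
E
python3 look.py .636 .267; python3 plan.py .634 .283 .011 1.684 4
```

```text
clock: 3.28
eef_pos: [0.6355, 0.2858, 0.1283]
ee_rot: [-3.141, -0.0, 1.682]
contact_force: [0.7, -0.4, 0.2]
grip_width: 1.0
finger_force: 0.0
[281.8, 182.3, 68.9, 53.9] 2430 (np.float64(0.07553035020828247), array([0.6352, 0.2657, 3.2968]))
t 3.38 at [0.6351 0.2836 0.1238] [-3.136  0.004  1.68 ] mm/row 28.2 deg 0.1
[[-0.0, -0.0, 0.113, -0.003, 0.002, -0.002], [-0.0, -0.001, 0.113, -0.003, 0.002, -0.002], [-0.0, -0.001, 0.113, -0.003, 0.002, -0.002], [-0.0, -0.001, 0.113, -0.003, 0.002, -0.002]]
```

```bash
python3 plan.py .6328 .2822 .006 1.722 4
```

```text
t 3.38 at [0.6351 0.2836 0.1238] [-3.136  0.004  1.68 ] mm/row 29.5 deg 0.6
[[-0.001, -0.002, 0.118, -0.003, 0.002, -0.021], [-0.001, -0.002, 0.118, -0.003, 0.002, -0.021], [-0.001, -0.002, 0.118, -0.003, 0.002, -0.021], [-0.001, -0.002, 0.118, -0.003, 0.002, -0.021]]
```

```bash
python3 -m pendant '[[-0.001,-0.002,0.118,0,0,-0.021],[-0.001,-0.002,0.118,0,0,-0.021],[-0.001,-0.002,0.118,0,0,-0.021],[-0.001,-0.002,0.118,0,0,-0.021],[0,0,0,0,0,0]]' 1
python3 -m pendant '[[0,0,0,0,0,0],[0,0,0,0,0,0],[0,0,0,0,0,0],[0,0,0,0,0,0],[0,0,0,0,0,0]]' -1
```

```text
clock: 3.8
eef_pos: [0.6293, 0.2834, 0.0069]
ee_rot: [-3.135, 0.002, 1.725]
contact_force: [-0.3, -0.1, -0.7]
grip_width: 1.001
finger_force: 0.0
clock: 4.22
eef_pos: [0.6334, 0.2845, 0.0134]
ee_rot: [3.14, -0.001, 1.724]
contact_force: [0.2, 0.5, 0.3]
grip_width: 0.302
finger_force: 0.0
```

```bash
python3 -m pendant '[[0,0,0,0,0,0],[0,0,0,0,0,0]]'; python3 look.py .635 .266 0 w2.png; python3 -c "
from plant import env
print([env.get_state()[k] for k in ('clock','eef_pos','grip_width','finger_force')])"
```

```text
clock: 4.38
eef_pos: [0.633, 0.2842, 0.0123]
ee_rot: [3.141, -0.0, 1.724]
contact_force: [-0.5, -0.8, 0.2]
grip_width: 0.004
finger_force: 0.0
[260.8, 226.8, 115.3, 73.2] 4191 (np.float64(0.45464032888412476), array([0.6352, 0.2657, 3.2923]))
[4.4833, array([0.63284446, 0.28412517, 0.01205597]), -0.0011494048152380725, 0.0]
```

View pics/w2.png

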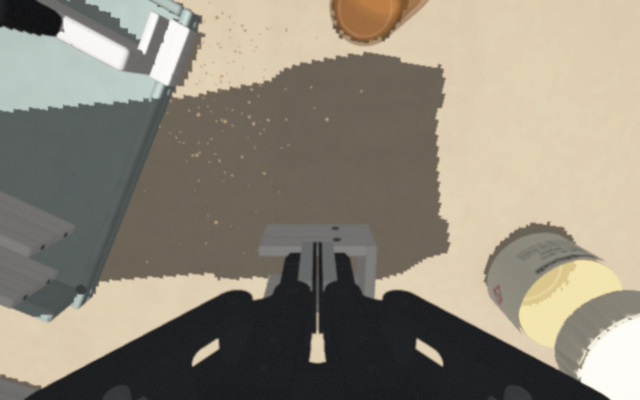

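```bash
python3 - <<'E'
from h import *
np.set_printoptions(precision=1,suppress=True)
f=env.grab_frame("wrist");s=env.get_state();print(s["eef_pos"],s["ee_rot"],f["fx"],f["k1"])
x,y,t=.6352,.2657,3.2968
c,sn=np.cos(t),np.sin(t)
for a,b in((-.03,-.0195),(.03,-.0195),(.03,-.0135),(-.024,-.0135),(-.03,.0195)):
    print((a,b),w2px(f,[x+c*a-sn*b,y+sn*a+c*b,.032])[0],w2px(f,[x+c*a-sn*b,y+sn*a+c*b,0])[0])
print("tcp",w2px(f,s["eef_pos"]),w2px(f,s["eef_pos"]+[0,0,.019]))
V=f["view"];print(-V[:3,:3].T@V[:3,3]*1e3,V[:3,:3])
E
```

```text
[0.6 0.3 0. ] [-3.1  0.   1.7] 336.30620897711833 0.003971856800865436
(-0.03, -0.0195) [378.3 246.6] [368.8 223.7]
(0.03, -0.0195) [258.3 246.9] [267.3 223.9]
(0.03, -0.0135) [258.9 257.8] [267.8 233.4]
(-0.024, -0.0135) [365.8 257.5] [358.3 233.1]
(-0.03, 0.0195) [374.7 313.8] [366.3 282.2]
tcp [[319.  233.1]] [[319.2 247.6]]
[620.7 355.2 186.2] [[ 1.   0.2  0. ]
 [ 0.1 -0.9  0.3]
 [ 0.  -0.3 -1. ]]
```

```bash
python3 - <<'E'
import cv2
a=cv2.imread("pics/w2.png")[200:330,230:410]; cv2.imwrite("pics/w2c.png",cv2.resize(a,(792,572),interpolation=cv2.INTER_CUBIC))
E
```

```text
(no output)
```

View pics/w2c.png

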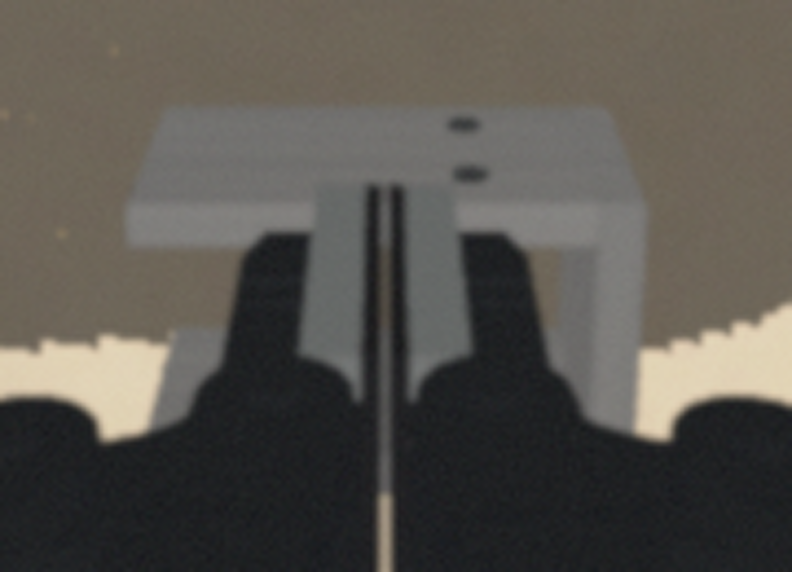

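```bash
python3 -m pendant '[[0,0,-0.1,0,0,0],[0,0,-0.1,0,0,0],[0,0,-0.1,0,0,0],[0,0,0,0,0,0]]'; python3 - <<'E'
from h import *
f=env.grab_frame("wrist");a=f["img"][170:345,200:440,::-1];cv2.imwrite("pics/w3.png",cv2.resize(a,(800,583),interpolation=cv2.INTER_CUBIC))
s=env.get_state();print(s["eef_pos"],s["ee_rot"],w2px(f,s["eef_pos"]))
E
```

```text
clock: 4.87
eef_pos: [0.6351, 0.2849, 0.092]
ee_rot: [3.136, -0.002, 1.724]
contact_force: [0.1, 0.6, 0.0]
grip_width: -0.002
finger_force: 0.0
[0.63422344 0.28467868 0.08966096] [ 3.13759242e+00 -1.31099772e-03  1.72376038e+00] [[317.33400041 231.6311364 ]]
```

View pics/w3.png

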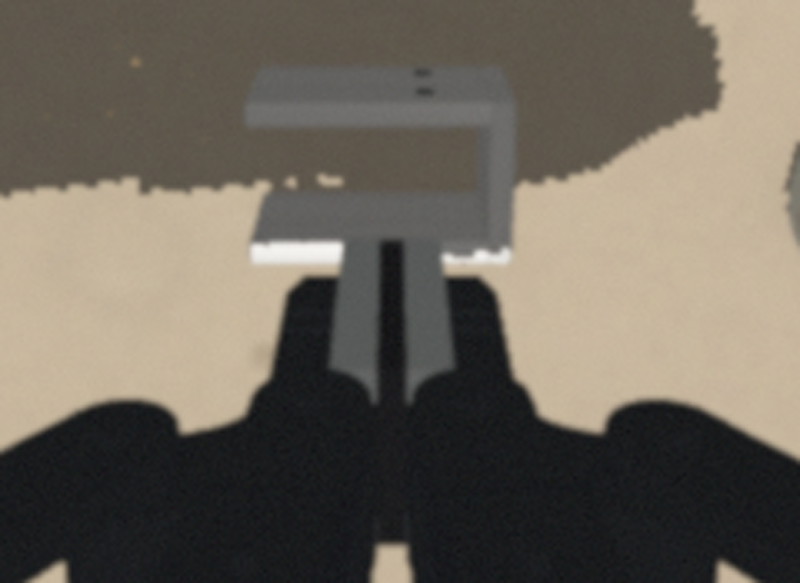

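```bash
python3 - <<'E'
from h import *
f=env.grab_frame("wrist");s=env.get_state();p=np.array(s["eef_pos"]);r=R.from_euler("xyz",s["ee_rot"]);V=f["view"]
print(p,r.inv().apply(-V[:3,:3].T@V[:3,3]-p),s["q"])
for dx in(-.011,0,.011):
  for dz in(0,-.013,-.019,-.025,-.03,-.035,-.04):
    print(dx,dz,w2px(f,p+r.apply([dx,0,dz]))[0],end=";")
  print()
E
```

```text
[0.63325357 0.28433091 0.08780569] [ 0.07215219 -0.00051865 -0.17611872] [-0.65902345  0.66489962  0.28696223  1.52222565 -0.21148824  0.98340056
 -0.15967923]
-0.011 0 [317.22698025 250.00384658];-0.011 -0.013 [317.30543848 260.49992706];-0.011 -0.019 [317.34543941 265.85130314];-0.011 -0.025 [317.38817484 271.56856572];-0.011 -0.03 [317.42608501 276.64034493];-0.011 -0.035 [317.46628577 282.01862225];-0.011 -0.04 [317.50899144 287.73208263];
0 0 [317.21518701 232.12369849];0 -0.013 [317.29419023 241.54300644];0 -0.019 [317.33453734 246.35350134];0 -0.025 [317.37769366 251.49895587];0 -0.03 [317.41602136 256.06872358];0 -0.035 [317.45671025 260.92003674];0 -0.04 [317.4999857  266.07976796];
0.011 0 [317.20300351 213.6465896 ];0.011 -0.013 [317.28254585 221.90850066];0.011 -0.019 [317.32323986 226.1353079 ];0.011 -0.025 [317.36682082 230.66197744];0.011 -0.03 [317.40557216 234.68700145];0.011 -0.035 [317.4467587  238.96496506];0.011 -0.04 [317.49061763 243.52050265];
```

```bash
python3 -m pendant '[[0,0,0,0,0,0],[0,0,0,0,0,0],[0,0,0.05,0,0,0],[0,0,0.09,0,0,0],[0,0,0.1,0,0,0],[0,0,0.08,0,0,0],[0,0,0.04,0,0,0],[0,0,0,0,0,0]]' 1; python3 - <<'E'
from h import *
f=env.grab_frame("wrist");a=f["img"][150:350,160:480,::-1];cv2.imwrite("pics/w4.png",cv2.resize(a,(800,500),interpolation=cv2.INTER_CUBIC))
s=env.get_state();print(s["eef_pos"],s["contact_force"],s["grip_width"])
E
```

```text
clock: 5.63
eef_pos: [0.6311, 0.2832, -0.0065]
ee_rot: [-3.137, 0.002, 1.724]
contact_force: [0.7, 0.1, -0.0]
grip_width: 1.002
finger_force: 0.0
[ 0.63210407  0.28360975 -0.00448544] [ 0.05247864  0.88796025 -0.01017145] 1.0036096571351363
```

View pics/w4.png

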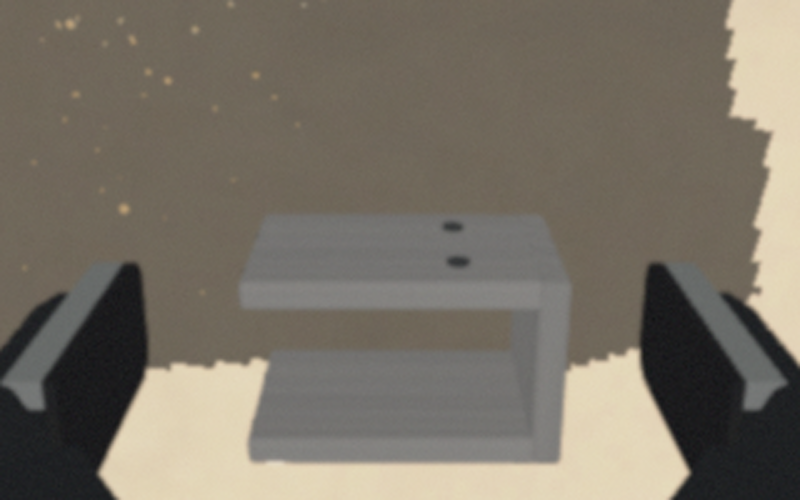

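```bash
python3 -m pendant '[[0,0,0.03,0,0,0],[0,0,0.03,0,0,0],[0,0,0.01,0,0,0]]'; python3 -m pendant '[[0,0,0.01,0,0,0],[0,0,0.01,0,0,0],[0,0,0,0,0,0]]'
```

```text
clock: 5.93
eef_pos: [0.6327, 0.2841, -0.0211]
ee_rot: [-3.142, 0.0, 1.724]
contact_force: [0.1, -0.1, -0.6]
grip_width: 1.001
finger_force: 0.0
clock: 6.18
eef_pos: [0.6327, 0.284, -0.0259]
ee_rot: [-3.141, 0.0, 1.724]
contact_force: [-0.1, -0.4, -0.4]
grip_width: 0.998
finger_force: 0.0
```

```bash
python3 -m pendant '[[0,0,0.008,0,0,0],[0,0,0.008,0,0,0],[0,0,0,0,0,0],[0,0,0,0,0,0],[0,0,0,0,0,0],[0,0,0,0,0,0]]' -1; python3 - <<'E'
from h import *
f=env.grab_frame("wrist");a=f["img"][150:350,160:480,::-1];cv2.imwrite("pics/w5.png",cv2.resize(a,(800,500),interpolation=cv2.INTER_CUBIC))
s=env.get_state();print(s["eef_pos"],s["contact_force"],s["grip_width"],s["finger_force"])
E
```

```text
clock: 6.68
eef_pos: [0.633, 0.2841, -0.0294]
ee_rot: [3.141, -0.0, 1.724]
contact_force: [0.8, -0.8, 2.7]
grip_width: 0.683
finger_force: 64.6
[ 0.63300884  0.28410818 -0.02943148] [ 0.55374162 -0.02983776  3.67757234] 0.6868993999608937 64.64816451072693
```

View pics/w5.png

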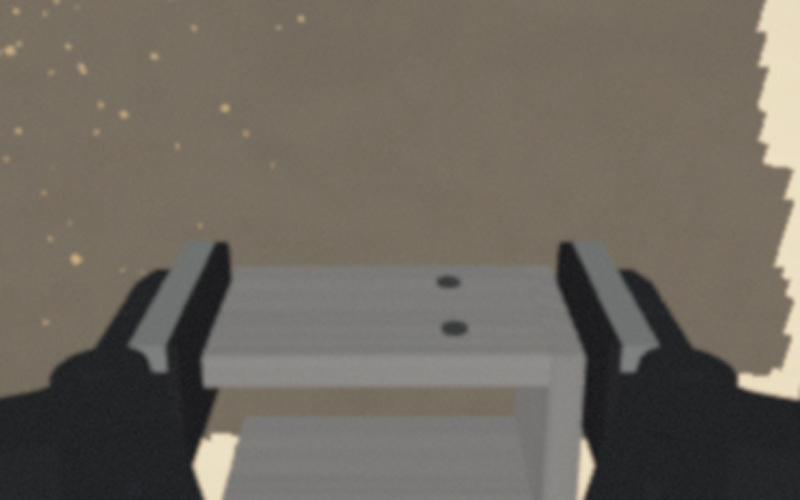

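```bash
python3 -m pendant '[[0,0,-0.04,0,0,0],[0,0,-0.1,0,0,0],[0,0,-0.12,0,0,0],[0,0,-0.1,0,0,0]]'; python3 plan.py .441 .183 .075 1.231 7
```

```text
clock: 7.07
eef_pos: [0.6328, 0.2839, 0.0624]
ee_rot: [3.142, 0.0, 1.724]
contact_force: [1.0, 0.2, -0.7]
grip_width: 0.684
finger_force: 64.7
t 7.07 at [0.6328 0.2839 0.0624] [3.142 0.    1.724] mm/row 31.0 deg 4.0
[[-0.04, -0.117, -0.007, 0.0, 0.0, 0.141], [-0.048, -0.114, -0.007, 0.0, 0.0, 0.141], [-0.056, -0.11, -0.007, 0.0, 0.0, 0.141], [-0.064, -0.106, -0.007, 0.0, 0.0, 0.141], [-0.071, -0.101, -0.007, 0.0, 0.0, 0.141], [-0.078, -0.096, -0.007, 0.0, 0.0, 0.141], [-0.085, -0.09, -0.007, 0.0, 0.0, 0.141]]
```

```bash
python3 -m pendant '[[-0.04,-0.117,-0.007,0,0,0.141],[-0.048,-0.114,-0.007,0,0,0.141],[-0.056,-0.11,-0.007,0,0,0.141],[-0.064,-0.106,-0.007,0,0,0.141],[-0.071,-0.101,-0.007,0,0,0.141],[-0.078,-0.096,-0.007,0,0,0.141],[-0.085,-0.09,-0.007,0,0,0.141],[0,0,0,0,0,0]]'
cat > tl.py <<'E'
# wrist look at the tray: refit tray, and frames in tray coordinates
from fit import *
import sys
np.set_printoptions(precision=4,suppress=True)
f=env.grab_frame("wrist");save(f,sys.argv[1]);T=np.array([.4878,.315]);t=-.340
M=np.array([[np.cos(t),-np.sin(t)],[np.sin(t),np.cos(t)]])
for l,z,e in(("tray_wall",.006,(0,-.082)),("keeper_face",.006,(0,.058)),("keeper_tab",.058,(0,.063))):
    for d in env.tip_of("wrist",l)[:2]:print(l,round(d["conf"],2),M.T@(px2w(f,*d["location"],z)[:2]-T),"expected",e)
for d in env.cut_out("wrist","frame_b"):
    m=d["pixels"];c=np.array(np.nonzero(m))[::-1].mean(1);p=px2w(f,*c,.022)[:2];q=M.T@(p-T)
    if abs(q[0])<.05 and abs(q[1])<.1:
        for dt in(0,np.pi):
            b=fit([(f,m)],U,(p[0],p[1],t+dt),.006);print("frame",d["box"],m.sum(),round(b[0],3),"tray xy mm",M.T@(b[1][:2]-T)*1e3,"yaw",b[1][2]-t)
E
python3 tl.py w6.png
```

```text
clock: 7.73
eef_pos: [0.4365, 0.181, 0.0729]
ee_rot: [-3.138, 0.001, 1.224]
contact_force: [1.9, 0.4, -1.0]
grip_width: 0.689
finger_force: 64.9
tray_wall 0.96 [-0.0002 -0.0811] expected (0, -0.082)
tray_wall 0.71 [-0.0388 -0.0614] expected (0, -0.082)
frame [260.1, 46.4, 103.8, 70.4] 3449 0.068 tray xy mm [ -6.1651 -62.5488] yaw -0.006122535859236555
frame [260.1, 46.4, 103.8, 70.4] 3449 0.358 tray xy mm [ -6.6398 -62.5464] yaw 3.1288190937889313
frame [252.2, 2.1, 143.5, 128.8] 14251 0.696 tray xy mm [  3.9545 -39.4621] yaw -0.008110654977834308
frame [252.2, 2.1, 143.5, 128.8] 14251 0.659 tray xy mm [  8.2699 -39.4984] yaw 3.133150146394785
```

View pics/w6.png

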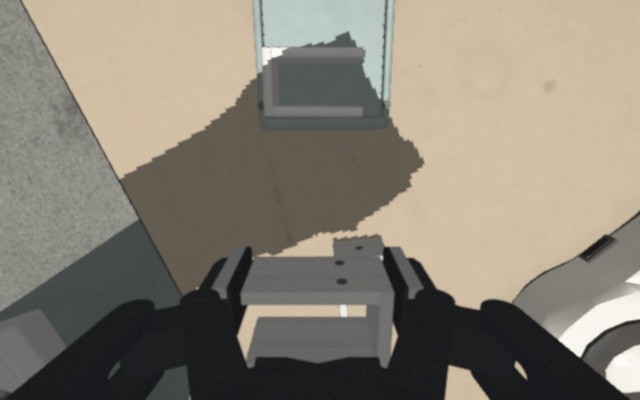

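```bash
python3 plan.py .4853 .293 .03 1.231 4
```

```text
t 7.98 at [0.4421 0.184  0.0729] [ 3.141e+00 -1.000e-03  1.231e+00] mm/row 31.2 deg 0.0
[[0.117, 0.004, 0.043, 0.0, -0.0, 0.0], [0.117, 0.004, 0.043, 0.0, -0.0, 0.0], [0.117, 0.004, 0.043, 0.0, -0.0, 0.0], [0.117, 0.004, 0.043, 0.0, -0.0, 0.0]]
```

```bash
python3 -m pendant '[[0.117,0.004,0.043,0,0,0],[0.117,0.004,0.043,0,0,0],[0.117,0.004,0.043,0,0,0],[0.117,0.004,0.043,0,0,0],[0,0,0,0,0,0],[0,0,0,0,0,0]]'; python3 plan.py .4853 .293 -.0222 1.231 4
```

```text
clock: 8.48
eef_pos: [0.4842, 0.2936, 0.0284]
ee_rot: [-3.141, 0.001, 1.233]
contact_force: [-0.4, -1.3, -1.9]
grip_width: 0.683
finger_force: 64.9
t 8.48 at [0.4842 0.2936 0.0284] [-3.141e+00  1.000e-03  1.233e+00] mm/row 12.6 deg 0.0
[[-0.0, 0.001, 0.051, -0.0, 0.001, 0.001], [-0.0, 0.001, 0.051, -0.0, 0.001, 0.001], [-0.0, 0.001, 0.051, -0.0, 0.001, 0.001], [-0.0, 0.001, 0.051, -0.0, 0.001, 0.001]]
```

```bash
python3 -m pendant '[[0,0.001,0.07,0,0,0],[0,0.001,0.07,0,0,0],[0,0.001,0.045,0,0,0],[0,0,0.015,0,0,0],[0,0,0,0,0,0]]'; python3 -m pendant '[[0,0,0,0,0,0]]'
```

```text
clock: 8.9
eef_pos: [0.4847, 0.2914, -0.0209]
ee_rot: [-3.141, 0.001, 1.23]
contact_force: [-0.0, -0.9, -0.0]
grip_width: 0.689
finger_force: 65.1
clock: 8.98
eef_pos: [0.4852, 0.292, -0.0198]
ee_rot: [3.141, -0.0, 1.23]
contact_force: [0.5, -0.4, -1.0]
grip_width: 0.686
finger_force: 65.1
```

```bash
python3 -m pendant '[[0,0,0.012,0,0,0],[0,0,0,0,0,0]]'; python3 -m pendant '[[0,0,0,0,0,0],[0,0,0,0,0,0],[0,0,0,0,0,0],[0,0,-0.06,0,0,0],[0,0,-0.12,0,0,0],[0,0,-0.14,0,0,0],[0,0,-0.1,0,0,0]]' 1; python3 plan.py .46 .105 .09 -.27 10;
```

```text
clock: 9.15
eef_pos: [0.4857, 0.2925, -0.0223]
ee_rot: [3.14, -0.002, 1.23]
contact_force: [-3.3, -2.3, 11.3]
grip_width: 0.688
finger_force: 72.6
clock: 9.73
eef_pos: [0.4852, 0.2922, 0.084]
ee_rot: [3.141, -0.001, 1.23]
contact_force: [0.7, 0.5, 1.2]
grip_width: 0.999
finger_force: 0.0
t 9.73 at [0.4852 0.2922 0.084 ] [ 3.141e+00 -1.000e-03  1.230e+00] mm/row 18.9 deg 8.6
[[-0.074, 0.016, -0.002, 0.0, -0.0, 0.3], [-0.071, 0.026, -0.002, 0.0, -0.0, 0.3], [-0.066, 0.037, -0.002, 0.0, -0.0, 0.3], [-0.06, 0.046, -0.002, 0.0, -0.0, 0.3], [-0.052, 0.055, -0.002, 0.0, -0.0, 0.3], [-0.044, 0.062, -0.002, 0.0, -0.0, 0.3], [-0.034, 0.068, -0.002, 0.0, -0.0, 0.3], [-0.023, 0.072, -0.002, 0.0, -0.0, 0.3], [-0.012, 0.075, -0.002, 0.0, -0.0, 0.3], [-0.001, 0.076, -0.002, 0.0, -0.0, 0.3]]
```

```bash
python3 tl.py w7.png; python3 -c "
from plant import env
print(env.get_state()['q'])"; python3 plan.py .445 .16 .09 2.897 10
```

```text
tray_wall 0.64 [-0.0009 -0.0835] expected (0, -0.082)
keeper_tab 0.81 [0.0005 0.057 ] expected (0, 0.063)
keeper_tab 0.64 [ 0.0289 -0.0272] expected (0, 0.063)
frame [273.8, 192.8, 86.9, 63.3] 3111 0.341 tray xy mm [  5.48   -41.0135] yaw -0.0005682334457344784
frame [273.8, 192.8, 86.9, 63.3] 3111 0.235 tray xy mm [  5.0077 -41.0446] yaw 3.140167686782722
frame [261.7, 222.3, 82.2, 64.2] 4057 0.072 tray xy mm [ -6.1049 -63.2322] yaw -0.013723339535469725
frame [261.7, 222.3, 82.2, 64.2] 4057 0.16 tray xy mm [ -6.7354 -63.1205] yaw 3.123554834686798
[-0.92301502  0.48474692  0.41490934  1.87474988 -0.25636848  0.83473296
 -0.71728483]
t 9.98 at [0.4844 0.2922 0.0813] [-3.141  0.     1.231] mm/row 13.8 deg 9.5
[[-0.055, 0.003, -0.003, -0.0, -0.0, -0.333], [-0.055, -0.006, -0.003, -0.0, -0.0, -0.333], [-0.053, -0.015, -0.003, -0.0, -0.0, -0.333], [-0.05, -0.024, -0.003, -0.0, -0.0, -0.333], [-0.045, -0.032, -0.003, -0.0, -0.0, -0.333], [-0.039, -0.039, -0.003, -0.0, -0.0, -0.333], [-0.032, -0.045, -0.003, -0.0, -0.0, -0.333], [-0.024, -0.05, -0.003, -0.0, -0.0, -0.333], [-0.016, -0.053, -0.003, -0.0, -0.0, -0.333], [-0.007, -0.055, -0.003, -0.0, -0.0, -0.333]]
```

```bash
python3 plan.py .4628 .1045 .09 2.897 14
```

```text
t 9.98 at [0.4844 0.2922 0.0813] [-3.141  0.     1.231] mm/row 13.5 deg 6.8
[[-0.053, 0.012, -0.002, -0.0, -0.0, -0.238], [-0.054, 0.006, -0.002, -0.0, -0.0, -0.238], [-0.054, -0.001, -0.002, -0.0, -0.0, -0.238], [-0.054, -0.007, -0.002, -0.0, -0.0, -0.238], [-0.052, -0.013, -0.002, -0.0, -0.0, -0.238], [-0.05, -0.019, -0.002, -0.0, -0.0, -0.238], [-0.048, -0.025, -0.002, -0.0, -0.0, -0.238], [-0.044, -0.031, -0.002, -0.0, -0.0, -0.238], [-0.04, -0.036, -0.002, -0.0, -0.0, -0.238], [-0.036, -0.04, -0.002, -0.0, -0.0, -0.238], [-0.031, -0.044, -0.002, -0.0, -0.0, -0.238], [-0.025, -0.048, -0.002, -0.0, -0.0, -0.238], [-0.019, -0.05, -0.002, -0.0, -0.0, -0.238], [-0.013, -0.052, -0.002, -0.0, -0.0, -0.238]]
```

```bash
python3 -m pendant '[[-0.053,0.012,-0.002,0,0,-0.238],[-0.054,0.006,-0.002,0,0,-0.238],[-0.054,-0.001,-0.002,0,0,-0.238],[-0.054,-0.007,-0.002,0,0,-0.238],[-0.052,-0.013,-0.002,0,0,-0.238],[-0.05,-0.019,-0.002,0,0,-0.238],[-0.048,-0.025,-0.002,0,0,-0.238]]' 1; python3 -m pendant '[[-0.044,-0.031,-0.002,0,0,-0.238],[-0.04,-0.036,-0.002,0,0,-0.238],[-0.036,-0.04,-0.002,0,0,-0.238],[-0.031,-0.044,-0.002,0,0,-0.238],[-0.025,-0.048,-0.002,0,0,-0.238],[-0.019,-0.05,-0.002,0,0,-0.238],[-0.013,-0.052,-0.002,0,0,-0.238],[0,0,0,0,0,0]]'; python3 look.py .4466 .1085; python3 plan.py .4628 .1045 -.0294 2.897 4
```

```text
clock: 10.57
eef_pos: [0.4734, 0.1973, 0.084]
ee_rot: [-3.139, 0.0, 2.069]
contact_force: [-0.1, 0.0, 0.7]
grip_width: 0.998
finger_force: 0.0
clock: 11.23
eef_pos: [0.4623, 0.1022, 0.0877]
ee_rot: [-3.14, -0.002, 2.901]
contact_force: [-0.0, -0.4, 0.5]
grip_width: 0.998
finger_force: 0.0
[278.1, 146.2, 85.5, 63.1] 3124 (np.float64(0.0828636884689331), array([0.4459, 0.1084, 4.4723]))
t 11.33 at [0.4628 0.1046 0.088 ] [-3.141e+00 -1.000e-03  2.892e+00] mm/row 29.3 deg 0.1
[[-0.0, 0.0, 0.117, -0.0, -0.001, -0.003], [-0.0, -0.0, 0.117, -0.0, -0.001, -0.003], [-0.0, -0.0, 0.117, -0.0, -0.001, -0.003], [-0.0, -0.0, 0.117, -0.0, -0.001, -0.003]]
```

```bash
python3 -m pendant '[[0,0,0.13,0,0,-0.005],[0,0,0.13,0,0,-0.005],[0,0,0.12,0,0,-0.005],[0,0,0.07,0,0,-0.003],[0,0,0.02,0,0,0],[0,0,0,0,0,0]]'; python3 -m pendant '[[0,0,0,0,0,0],[0,0,0,0,0,0],[0,0,0,0,0,0],[0,0,0,0,0,0],[0,0,0,0,0,0]]' -1
```

```text
clock: 11.83
eef_pos: [0.4622, 0.1052, -0.0301]
ee_rot: [-3.14, -0.002, 2.904]
contact_force: [-0.3, -0.1, 0.1]
grip_width: 1.004
finger_force: 0.0
clock: 12.25
eef_pos: [0.464, 0.1053, -0.0273]
ee_rot: [3.14, 0.002, 2.905]
contact_force: [-2.8, 1.8, 10.3]
grip_width: 0.688
finger_force: 61.8
```

```bash
python3 -m pendant '[[0,0,-0.04,0,0,0],[0,0,-0.1,0,0,0],[0,0,-0.13,0,0,0],[0,0,-0.1,0,0,0]]'; python3 plan.py .4829 .3161 .055 4.372 13
```

```text
clock: 12.58
eef_pos: [0.4635, 0.1047, 0.0667]
ee_rot: [3.141, 0.001, 2.905]
contact_force: [0.6, 0.4, -1.3]
grip_width: 0.686
finger_force: 64.9
t 12.58 at [0.4635 0.1047 0.0667] [3.141e+00 1.000e-03 2.905e+00] mm/row 16.4 deg 6.5
[[0.009, 0.065, 0.004, -0.0, 0.0, -0.226], [0.002, 0.065, 0.004, -0.0, 0.0, -0.226], [-0.005, 0.065, 0.004, -0.0, 0.0, -0.226], [-0.013, 0.064, 0.004, -0.0, 0.0, -0.226], [-0.02, 0.062, 0.004, -0.0, 0.0, -0.226], [-0.027, 0.06, 0.004, -0.0, 0.0, -0.226], [-0.033, 0.056, 0.004, -0.0, 0.0, -0.226], [-0.039, 0.052, 0.004, -0.0, 0.0, -0.226], [-0.045, 0.047, 0.004, -0.0, 0.0, -0.226], [-0.05, 0.042, 0.004, -0.0, 0.0, -0.226], [-0.054, 0.036, 0.004, -0.0, 0.0, -0.226], [-0.058, 0.03, 0.004, -0.0, 0.0, -0.226], [-0.061, 0.023, 0.004, -0.0, 0.0, -0.226]]
```

```bash
python3 -m pendant '[[0.009,0.065,0.004,0,0,-0.226],[0.002,0.065,0.004,0,0,-0.226],[-0.005,0.065,0.004,0,0,-0.226],[-0.013,0.064,0.004,0,0,-0.226],[-0.02,0.062,0.004,0,0,-0.226],[-0.027,0.06,0.004,0,0,-0.226],[-0.033,0.056,0.004,0,0,-0.226]]'; python3 -m pendant '[[-0.039,0.052,0.004,0,0,-0.226],[-0.045,0.047,0.004,0,0,-0.226],[-0.05,0.042,0.004,0,0,-0.226],[-0.054,0.036,0.004,0,0,-0.226],[-0.058,0.03,0.004,0,0,-0.226],[-0.061,0.023,0.004,0,0,-0.226],[0,0,0,0,0,0],[0,0,0,0,0,0]]'; python3 tl.py w8.png;python3 plan.py .4829 .3161 -.0225 4.372 4;python3 -c "
from plant import env
print(env.get_state()['q'])"
```

```text
clock: 13.17
eef_pos: [0.4743, 0.2193, 0.0581]
ee_rot: [-3.141, 0.001, -2.582]
contact_force: [-0.2, -0.0, -1.6]
grip_width: 0.687
finger_force: 64.9
clock: 13.83
eef_pos: [0.4829, 0.3161, 0.0517]
ee_rot: [-3.141, 0.0, -1.91]
contact_force: [-0.4, -0.3, -1.4]
grip_width: 0.686
finger_force: 64.9
tray_wall 0.82 [ 0.001  -0.0836] expected (0, -0.082)
keeper_tab 0.83 [0.0017 0.0595] expected (0, 0.063)
keeper_tab 0.69 [-0.0013 -0.0795] expected (0, 0.063)
frame [234.5, 181.6, 163.2, 117.1] 12940 0.657 tray xy mm [-23.8269   7.0314] yaw 0.0005780670141419253
frame [234.5, 181.6, 163.2, 117.1] 12940 0.7 tray xy mm [-24.6281   7.2705] yaw 3.1961621821896307
frame [244.2, 121.2, 106.5, 65.2] 3263 0.477 tray xy mm [  5.3317 -40.8964] yaw 0.006893574625039589
frame [244.2, 121.2, 106.5, 65.2] 3263 0.248 tray xy mm [  4.4624 -40.9065] yaw 3.1467677545464112
frame [263.3, 81.9, 110.6, 70.8] 3735 0.097 tray xy mm [ -6.6656 -63.0587] yaw -0.015616502226796058
frame [263.3, 81.9, 110.6, 70.8] 3735 0.379 tray xy mm [ -6.6912 -63.0757] yaw 3.1265157899137623
t 14.08 at [0.4829 0.315  0.051 ] [-3.141 -0.    -1.911] mm/row 18.4 deg 0.0
[[-0.001, 0.0, 0.074, -0.0, -0.0, 0.0], [-0.001, 0.0, 0.074, -0.0, -0.0, 0.0], [-0.001, 0.0, 0.074, -0.0, -0.0, 0.0], [-0.001, 0.0, 0.074, -0.0, -0.0, 0.0]]
[-0.43007777  0.52831482 -0.25803166  1.84464694  0.18276853  0.79143407
  2.01816307]
```

```bash
python3 -m pendant '[[-0.002,0,0.1,0,0,0],[-0.002,0,0.1,0,0,0],[0,0,0.07,0,0,0],[0,0,0.02,0,0,0],[0,0,0,0,0,0],[0,0,0,0,0,0]]'
```

```text
clock: 14.58
eef_pos: [0.4832, 0.3164, -0.0215]
ee_rot: [-3.141, -0.0, -1.91]
contact_force: [0.1, -0.5, -1.2]
grip_width: 0.685
finger_force: 67.5
```

```bash
python3 -m pendant '[[0,0,0.007,0,0,0],[0,0,0,0,0,0]]'; python3 -m pendant '[[0,0,0,0,0,0],[0,0,0,0,0,0],[0,0,0,0,0,0],[0,0,-0.06,0,0,0],[0,0,-0.12,0,0,0],[0,0,-0.14,0,0,0],[0,0,-0.1,0,0,0]]' 1; python3 tl.py w9.png | grep frame; python3 plan.py .36 .0 .1 3.7 12
```

```text
clock: 14.75
eef_pos: [0.4834, 0.3166, -0.022]
ee_rot: [-3.141, -0.0, -1.91]
contact_force: [-7.2, -6.9, 27.8]
grip_width: 0.683
finger_force: 72.5
clock: 15.33
eef_pos: [0.4833, 0.3169, 0.0837]
ee_rot: [-3.141, 0.001, -1.909]
contact_force: [0.2, 0.5, -0.4]
grip_width: 0.999
finger_force: 0.0
frame [273.1, 82.2, 92.9, 64.5] 2782 0.076 tray xy mm [ -6.6912 -63.1039] yaw -0.010882938877050885
frame [273.1, 82.2, 92.9, 64.5] 2782 0.365 tray xy mm [ -7.2243 -63.1084] yaw 3.135730861024185
frame [256.4, 117.1, 91.3, 60.9] 3029 0.332 tray xy mm [  4.8896 -40.9651] yaw 0.0009624514825181119
frame [256.4, 117.1, 91.3, 60.9] 3029 0.097 tray xy mm [  4.4532 -40.7856] yaw 3.1425952975495557
frame [273.2, 147.0, 90.7, 64.4] 3522 0.067 tray xy mm [ -5.534  -18.2429] yaw 0.0077145794508365895
frame [273.2, 147.0, 90.7, 64.4] 3522 0.245 tray xy mm [ -5.8676 -18.2343] yaw 3.1514832413576364
t 15.58 at [0.4828 0.3164 0.0809] [ 3.141e+00 -1.000e-03 -1.909e+00] mm/row 28.3 deg 3.2
[[0.113, 0.004, -0.006, 0.0, -0.0, 0.112], [0.113, -0.003, -0.006, 0.0, -0.0, 0.112], [0.113, -0.009, -0.006, 0.0, -0.0, 0.112], [0.112, -0.015, -0.006, 0.0, -0.0, 0.112], [0.111, -0.022, -0.006, 0.0, -0.0, 0.112], [0.11, -0.028, -0.006, 0.0, -0.0, 0.112], [0.108, -0.034, -0.006, 0.0, -0.0, 0.112], [0.106, -0.04, -0.006, 0.0, -0.0, 0.112], [0.103, -0.046, -0.006, 0.0, -0.0, 0.112], [0.101, -0.052, -0.006, 0.0, -0.0, 0.112], [0.098, -0.057, -0.006, 0.0, -0.0, 0.112], [0.094, -0.063, -0.006, 0.0, -0.0, 0.112]]
```

```bash
python3 plan.py .355 .03 .08 3.45 9
```

```text
t 15.58 at [0.4828 0.3164 0.0809] [ 3.141e+00 -1.000e-03 -1.909e+00] mm/row 34.8 deg 5.9
[[0.139, 0.011, 0.0, -0.0, -0.0, 0.205], [0.139, -0.003, 0.0, -0.0, -0.0, 0.205], [0.138, -0.017, 0.0, -0.0, -0.0, 0.205], [0.136, -0.031, 0.0, -0.0, -0.0, 0.205], [0.132, -0.045, 0.0, -0.0, -0.0, 0.205], [0.127, -0.058, 0.0, -0.0, -0.0, 0.205], [0.12, -0.071, 0.0, -0.0, -0.0, 0.205], [0.112, -0.083, 0.0, -0.0, -0.0, 0.205], [0.103, -0.094, 0.0, -0.0, -0.0, 0.205]]
```

```bash
python3 -m pendant '[[0.139,0.011,0,0,0,0.205],[0.139,-0.003,0,0,0,0.205],[0.138,-0.017,0,0,0,0.205],[0.136,-0.031,0,0,0,0.205],[0.132,-0.045,0,0,0,0.205],[0.127,-0.058,0,0,0,0.205],[0.12,-0.071,0,0,0,0.205],[0.112,-0.083,0,0,0,0.205],[0.103,-0.094,0,0,0,0.205],[0,0,0,0,0,0]]'; python3 plan.py .36 -.15 .08 2.92 6
```

```text
clock: 16.42
eef_pos: [0.3517, 0.0258, 0.0803]
ee_rot: [-3.141, -0.004, -2.843]
contact_force: [1.3, 0.4, -0.4]
grip_width: 1.003
finger_force: 0.0
t 16.42 at [0.3517 0.0258 0.0803] [-3.141 -0.004 -2.843] mm/row 29.3 deg 5.0
[[0.029, -0.114, 0.0, -0.0, -0.001, 0.173], [0.019, -0.116, 0.0, -0.0, -0.001, 0.173], [0.009, -0.117, 0.0, -0.0, -0.001, 0.173], [-0.001, -0.117, 0.0, -0.0, -0.001, 0.173], [-0.011, -0.117, 0.0, -0.0, -0.001, 0.173], [-0.021, -0.115, 0.0, -0.0, -0.001, 0.173]]
```

```bash
python3 -m pendant '[[0.029,-0.114,0,0,0,0.173],[0.019,-0.116,0,0,0,0.173],[0.009,-0.117,0,0,0,0.173],[-0.001,-0.117,0,0,0,0.173],[-0.011,-0.117,0,0,0,0.173],[-0.021,-0.115,0,0,0,0.173],[0,0,0,0,0,0]]'; python3 look.py .449 -.1405; python3 - <<'E'
from h import *
f=env.grab_frame("scene");a=f["img"][80:305,180:480,::-1];cv2.imwrite("pics/s2.png",cv2.resize(a,(800,600),interpolation=cv2.INTER_CUBIC))
E
```

```text
clock: 17.0
eef_pos: [0.3653, -0.1497, 0.0807]
ee_rot: [-3.14, -0.001, 2.922]
contact_force: [-1.1, 0.3, 0.5]
grip_width: 0.998
finger_force: 0.0
[311.3, 269.9, 78.0, 62.7] 4189 (np.float64(0.0918087363243103), array([ 0.4499, -0.1439,  4.5201]))
```

View pics/s2.png

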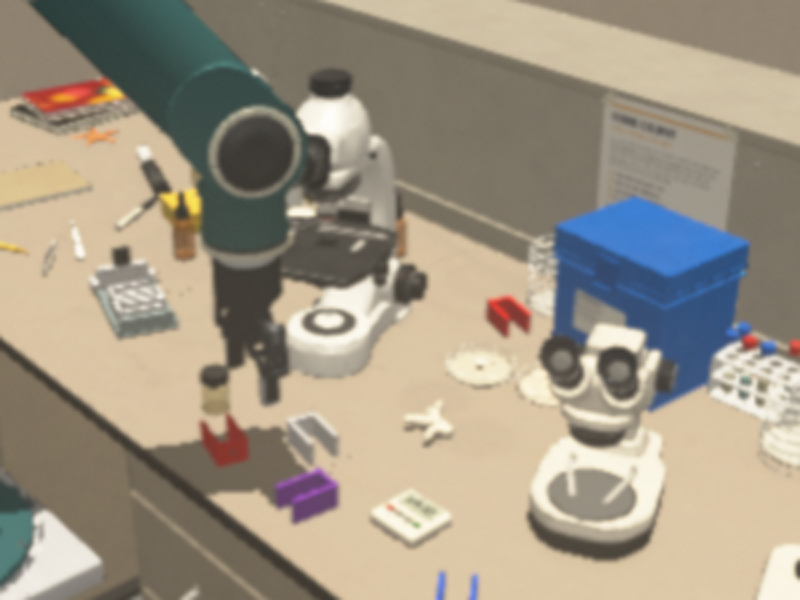

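```bash
python3 plan.py .441 -.1425 .05 2.949 5 -.2
```

```text
t 17.15 at [ 0.3652 -0.1451  0.0806] [-3.141e+00 -2.000e-03  2.933e+00] mm/row 16.4 deg 2.3
[[-0.059, 0.015, 0.024, -0.001, -0.081, -0.006], [-0.058, 0.014, 0.027, -0.001, -0.081, -0.006], [-0.057, 0.014, 0.029, -0.001, -0.081, -0.006], [-0.056, 0.014, 0.031, -0.001, -0.081, -0.006], [-0.054, 0.014, 0.034, -0.001, -0.081, -0.006]]
```

```bash
python3 -m pendant '[[-0.059,0.015,0.024,0,-0.081,-0.006],[-0.058,0.014,0.027,0,-0.081,-0.006],[-0.057,0.014,0.029,0,-0.081,-0.006],[-0.056,0.014,0.031,0,-0.081,-0.006],[-0.054,0.014,0.034,0,-0.081,-0.006],[0,0,0,0,0,0],[0,0,0,0,0,0]]'; python3 look.py .4499 -.1439; python3 plan.py .441 -.1425 -.0276 2.949 4 -.2
```

```text
clock: 17.73
eef_pos: [0.4408, -0.1418, 0.0504]
ee_rot: [-3.14, 0.2, 2.95]
contact_force: [-0.8, -0.4, 1.1]
grip_width: 0.996
finger_force: 0.0
[270.4, 181.8, 98.2, 73.5] 5965 (np.float64(0.0697895884513855), array([ 0.4501, -0.1437,  4.5209]))
t 17.83 at [ 0.4411 -0.1424  0.0511] [-3.14   0.201  2.949] mm/row 19.7 deg 0.0
[[0.016, 0.0, 0.077, -0.001, 0.0, -0.0], [0.016, 0.0, 0.077, -0.001, 0.0, -0.0], [0.016, -0.0, 0.077, -0.001, 0.0, -0.0], [0.016, -0.0, 0.077, -0.001, 0.0, -0.0]]
```

```bash
python3 -m pendant '[[0.02,0,0.1,0,0,0],[0.02,0,0.1,0,0,0],[0.016,0,0.078,0,0,0],[0.006,0,0.03,0,0,0],[0,0,0,0,0,0]]'; python3 -m pendant '[[0,0,0,0,0,0],[0,0,0,0,0,0],[0,0,0,0,0,0],[0,0,0,0,0,0],[0,0,0,0,0,0]]' -1; python3 plan.py .436 -.175 .0 2.949 3 -.2; python3 plan.py .429 -.2045 -.0276 2.949 3 -.2
```

```text
clock: 18.25
eef_pos: [0.4407, -0.1427, -0.0285]
ee_rot: [-3.141, 0.198, 2.948]
contact_force: [-0.1, 0.1, 0.4]
grip_width: 1.002
finger_force: 0.0
clock: 18.67
eef_pos: [0.4428, -0.1431, -0.0258]
ee_rot: [-3.14, 0.204, 2.948]
contact_force: [-5.2, 2.1, 13.4]
grip_width: 0.683
finger_force: 61.0
t 18.67 at [ 0.4428 -0.1431 -0.0258] [-3.14   0.204  2.948] mm/row 13.9 deg 0.1
[[-0.006, -0.043, -0.034, -0.001, 0.003, -0.0], [-0.006, -0.043, -0.034, -0.001, 0.003, -0.0], [-0.006, -0.043, -0.034, -0.001, 0.003, -0.0]]
t 18.67 at [ 0.4428 -0.1431 -0.0258] [-3.14   0.204  2.948] mm/row 21.0 deg 0.1
[[0.003, -0.084, 0.002, -0.001, 0.003, -0.0], [0.003, -0.084, 0.002, -0.001, 0.003, -0.0], [0.003, -0.084, 0.002, -0.001, 0.003, -0.0]]
```

```bash
python3 -m pendant '[[-0.016,0,-0.077,0,0,0],[0,-0.084,0.001,0,0,0],[0,-0.084,0.001,0,0,0],[0,-0.084,0.001,0,0,0],[0,0,0,0,0,0],[0.007,0,0.035,0,0,0],[0.006,0,0.033,0,0,0],[0,0,0,0,0,0]]'; python3 -m pendant '[[0,0,0,0,0,0],[0,0,0,0,0,0],[0,0,0,0,0,0],[-0.014,0,-0.07,0,0,0],[-0.025,0,-0.12,0,0,0],[-0.025,0,-0.12,0,0,0]]' 1;  python3 plan.py .422 -.2035 .05 2.949 5; python3 look.py .438 -.206
```

```text
clock: 19.33
eef_pos: [0.4308, -0.2043, -0.0265]
ee_rot: [-3.14, 0.202, 2.949]
contact_force: [0.7, -0.3, -0.9]
grip_width: 0.687
finger_force: 68.0
clock: 19.83
eef_pos: [0.4297, -0.2044, 0.054]
ee_rot: [-3.141, 0.199, 2.948]
contact_force: [0.7, 0.5, -0.9]
grip_width: 0.999
finger_force: 0.0
t 19.83 at [ 0.4297 -0.2044  0.054 ] [-3.141  0.199  2.948] mm/row 1.7 deg 2.3
[[0.007, -0.001, 0.002, -0.0, 0.08, -0.0], [0.007, -0.001, 0.002, -0.0, 0.08, -0.0], [0.007, -0.001, 0.002, -0.0, 0.08, -0.0], [0.006, -0.001, 0.003, -0.0, 0.08, -0.0], [0.006, -0.001, 0.003, -0.0, 0.08, -0.0]]
[269.2, 182.0, 100.7, 68.9] 5777 (np.float64(0.06590068340301514), array([ 0.4376, -0.2058,  4.5187]))
```

```bash
python3 -m pendant '[[0.009,-0.001,0.002,0,0.08,0],[0.009,-0.001,0.002,0,0.08,0],[0.009,-0.001,0.002,0,0.08,0],[0.008,-0.001,0.003,0,0.08,0],[0.006,-0.001,0.003,0,0.079,0],[0,0,0,0,0,0],[0,0,0,0,0,0]]'; python3 look.py .4376 -.2058;  python3 plan.py .4204 -.2024 -.0294 2.948 4
```

```text
clock: 20.52
eef_pos: [0.4209, -0.204, 0.049]
ee_rot: [-3.14, 0.003, 2.948]
contact_force: [0.0, -0.8, -0.4]
grip_width: 1.003
finger_force: 0.0
[273.7, 205.8, 98.4, 73.5] 5132 (np.float64(0.07692098617553711), array([ 0.4376, -0.2057,  4.5318]))
t 20.62 at [ 0.4204 -0.204   0.0492] [-3.140e+00  3.000e-03  2.948e+00] mm/row 19.7 deg 0.0
[[0.001, 0.002, 0.079, -0.001, 0.001, -0.0], [0.001, 0.002, 0.079, -0.001, 0.001, -0.0], [0.0, 0.002, 0.079, -0.001, 0.001, -0.0], [0.0, 0.002, 0.079, -0.001, 0.001, -0.0]]
```

```bash
python3 -m pendant '[[0,0.003,0.1,0,0.004,-0.012],[0,0.003,0.1,0,0,0],[0,0,0.08,0,0,0],[0,0,0.034,0,0,0],[0,0,0,0,0,0]]'; python3 -m pendant '[[0,0,0,0,0,0],[0,0,0,0,0,0],[0,0,0,0,0,0],[0,0,0,0,0,0],[0,0,0,0,0,0]]' -1; python3 -m pendant '[[0,0,-0.03,0,0,0],[0,0,-0.1,0,0,0],[0,0,-0.13,0,0,0],[0,0,-0.13,0,0,0]]'; python3 plan.py .365 -.15 .075 2.7 4
```

```text
clock: 21.03
eef_pos: [0.4198, -0.2026, -0.0303]
ee_rot: [-3.14, -0.002, 2.953]
contact_force: [-0.3, 0.1, 0.5]
grip_width: 1.002
finger_force: 0.0
clock: 21.45
eef_pos: [0.4217, -0.2032, -0.0276]
ee_rot: [-3.14, 0.002, 2.954]
contact_force: [-2.8, 2.5, 12.7]
grip_width: 0.688
finger_force: 61.5
clock: 21.78
eef_pos: [0.4206, -0.2027, 0.0704]
ee_rot: [-3.14, 0.0, 2.953]
contact_force: [0.7, -0.1, -1.1]
grip_width: 0.686
finger_force: 64.9
t 21.78 at [ 0.4206 -0.2027  0.0704] [-3.14   0.     2.953] mm/row 19.2 deg 3.6
[[0.065, 0.041, -0.005, -0.001, 0.0, 0.127], [0.067, 0.037, -0.005, -0.001, 0.0, 0.127], [0.069, 0.033, -0.005, -0.001, 0.0, 0.127], [0.071, 0.028, -0.005, -0.001, 0.0, 0.127]]
```

```bash
python3 -m pendant '[[0.065,0.041,-0.005,0,0,0.127],[0.067,0.037,-0.005,0,0,0.127],[0.069,0.033,-0.005,0,0,0.127],[0.071,0.028,-0.005,0,0,0.127]]'; python3 plan.py .36 .06 .075 1.95 7
```

```text
clock: 22.12
eef_pos: [0.365, -0.1497, 0.0744]
ee_rot: [-3.141, 0.002, 2.696]
contact_force: [0.1, 0.1, -0.5]
grip_width: 0.688
finger_force: 65.0
t 22.12 at [ 0.365  -0.1497  0.0744] [-3.141e+00  2.000e-03  2.696e+00] mm/row 30.0 deg 6.1
[[0.054, 0.107, -0.0, 0.0, 0.001, 0.213], [0.065, 0.101, -0.0, 0.0, 0.001, 0.213], [0.076, 0.093, -0.0, 0.0, 0.001, 0.213], [0.085, 0.084, -0.0, 0.0, 0.001, 0.213], [0.094, 0.075, -0.0, 0.0, 0.001, 0.213], [0.101, 0.065, -0.0, 0.0, 0.001, 0.213], [0.107, 0.053, -0.0, 0.0, 0.001, 0.213]]
```

```bash
python3 -m pendant '[[0.054,0.107,0,0,0,0.213],[0.065,0.101,0,0,0,0.213],[0.076,0.093,0,0,0,0.213],[0.085,0.084,0,0,0,0.213],[0.094,0.075,0,0,0,0.213],[0.101,0.065,0,0,0,0.213],[0.107,0.053,0,0,0,0.213],[0,0,0,0,0,0]]'; python3 plan.py .4994 .3329 .06 1.231 9
```

```text
clock: 22.78
eef_pos: [0.3557, 0.0442, 0.074]
ee_rot: [3.14, 0.001, 2.016]
contact_force: [-0.7, 0.0, -0.9]
grip_width: 0.687
finger_force: 65.0
t 22.78 at [0.3557 0.0442 0.074 ] [3.140e+00 1.000e-03 2.016e+00] mm/row 35.9 deg 5.0
[[0.088, 0.113, 0.006, 0.0, 0.0, 0.175], [0.098, 0.105, 0.006, 0.0, 0.0, 0.175], [0.107, 0.096, 0.006, 0.0, 0.0, 0.175], [0.114, 0.086, 0.006, 0.0, 0.0, 0.175], [0.122, 0.076, 0.006, 0.0, 0.0, 0.175], [0.128, 0.065, 0.006, 0.0, 0.0, 0.175], [0.133, 0.054, 0.006, 0.0, 0.0, 0.175], [0.137, 0.042, 0.006, 0.0, 0.0, 0.175], [0.14, 0.03, 0.006, 0.0, 0.0, 0.175]]
```

```bash
python3 -m pendant '[[0.088,0.113,0.006,0,0,0.175],[0.098,0.105,0.006,0,0,0.175],[0.107,0.096,0.006,0,0,0.175],[0.114,0.086,0.006,0,0,0.175],[0.122,0.076,0.006,0,0,0.175],[0.128,0.065,0.006,0,0,0.175],[0.133,0.054,0.006,0,0,0.175],[0.137,0.042,0.006,0,0,0.175],[0.14,0.03,0.006,0,0,0.175],[0,0,0,0,0,0]]'; python3 -m pendant '[[0,0,0,0,0,0],[0,0,0,0,0,0]]';python3 plan.py .4994 .3329 -.0216 1.231 4
```

```text
clock: 23.62
eef_pos: [0.4994, 0.3363, 0.0599]
ee_rot: [3.14, -0.002, 1.234]
contact_force: [-1.2, -0.1, -1.8]
grip_width: 0.685
finger_force: 65.0
clock: 23.78
eef_pos: [0.4981, 0.3292, 0.0597]
ee_rot: [3.141, 0.002, 1.236]
contact_force: [-0.8, -0.7, -0.4]
grip_width: 0.688
finger_force: 65.0
t 23.78 at [0.4981 0.3292 0.0597] [3.141e+00 2.000e-03 1.236e+00] mm/row 20.3 deg 0.1
[[0.004, -0.0, 0.081, 0.0, 0.001, 0.002], [0.004, -0.0, 0.081, 0.0, 0.001, 0.002], [0.004, -0.0, 0.081, 0.0, 0.001, 0.002], [0.004, -0.0, 0.081, 0.0, 0.001, 0.002]]
```

```bash
python3 -m pendant '[[0.005,0,0.1,0,0,0.006],[0.004,0,0.1,0,0,0.004],[0,0,0.06,0,0,0],[0,0,0,0,0,0]]'; python3 plan.py .4994 .3329 -.0216 1.231 3
```

```text
clock: 24.12
eef_pos: [0.4974, 0.3296, -0.0079]
ee_rot: [-3.14, 0.005, 1.229]
contact_force: [-0.7, -0.9, -2.2]
grip_width: 0.685
finger_force: 65.0
t 24.12 at [ 0.4974  0.3296 -0.0079] [-3.14   0.005  1.229] mm/row 4.7 deg 0.1
[[0.005, 0.001, 0.018, -0.001, 0.003, -0.001], [0.005, 0.001, 0.018, -0.001, 0.003, -0.001], [0.005, 0.001, 0.018, -0.001, 0.003, -0.001]]
```

```bash
python3 -m pendant '[[0.003,0.001,0.03,0,0,0],[0.002,0,0.02,0,0,0],[0,0,0.01,0,0,0],[0,0,0,0,0,0]]'; python3 -m pendant '[[0,0,0.006,0,0,0],[0,0,0,0,0,0]]'
```

```text
clock: 24.45
eef_pos: [0.4997, 0.3328, -0.0207]
ee_rot: [3.141, 0.001, 1.23]
contact_force: [0.3, 0.5, -1.6]
grip_width: 0.682
finger_force: 65.0
clock: 24.62
eef_pos: [0.4999, 0.3331, -0.0215]
ee_rot: [3.141, 0.001, 1.23]
contact_force: [-1.9, -1.9, 4.7]
grip_width: 0.687
finger_force: 65.8
```

```bash
python3 -m pendant '[[0,0,0,0,0,0],[0,0,0,0,0,0],[0,0,0,0,0,0],[0,0,-0.06,0,0,0],[0,0,-0.12,0,0,0],[0,0,-0.14,0,0,0],[0,0,-0.12,0,0,0],[0,0,0,0,0,0]]' 1; python3 tl.py w10.png; python3 - <<'E'
import cv2
a=cv2.imread("pics/w10.png")[60:340,140:540];cv2.imwrite("pics/w10c.png",cv2.resize(a,(800,560)))
E
```

```text
clock: 25.28
eef_pos: [0.5021, 0.3346, 0.0935]
ee_rot: [3.137, -0.005, 1.229]
contact_force: [1.4, 0.3, 0.3]
grip_width: 0.997
finger_force: 0.0
keeper_face 0.74 [-0.0011  0.0542] expected (0, 0.058)
keeper_tab 0.9 [-0.0012  0.0576] expected (0, 0.063)
frame [275.4, 257.2, 78.1, 45.3] 2227 0.475 tray xy mm [  5.6953 -40.6541] yaw -0.00039465122591947344
frame [275.4, 257.2, 78.1, 45.3] 2227 0.417 tray xy mm [  4.9108 -40.6313] yaw 3.1417917484165168
frame [273.7, 193.5, 84.2, 60.0] 2991 0.319 tray xy mm [5.5729 2.8211] yaw 0.0005832500416536601
frame [273.7, 193.5, 84.2, 60.0] 2991 0.21 tray xy mm [4.8852 2.7977] yaw 3.143293895951095
frame [263.3, 279.2, 76.9, 49.1] 2863 0.255 tray xy mm [ -6.2511 -62.7466] yaw -0.013441810409573318
frame [263.3, 279.2, 76.9, 49.1] 2863 0.3 tray xy mm [ -6.8605 -62.7358] yaw 3.1273636978411554
frame [261.2, 219.8, 80.4, 59.9] 2908 0.269 tray xy mm [ -5.2435 -18.7858] yaw -0.003584244223255262
frame [261.2, 219.8, 80.4, 59.9] 2908 0.346 tray xy mm [ -5.7131 -18.7859] yaw 3.138543401718514
```

View pics/w10c.png

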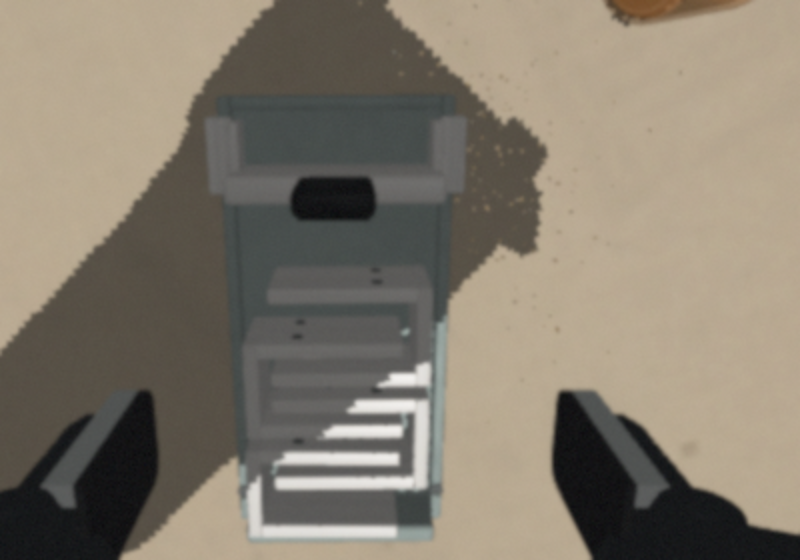

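```bash
python3 plan.py .5195 .4046 .09 1.231 3
```

```text
t 25.53 at [0.499  0.3327 0.0866] [-3.141e+00  3.000e-03  1.230e+00] mm/row 25.0 deg 0.1
[[0.1, -0.006, -0.005, -0.0, 0.002, -0.001], [0.1, -0.006, -0.005, -0.0, 0.002, -0.001], [0.1, -0.006, -0.005, -0.0, 0.002, -0.001]]
```

```bash
python3 -m pendant '[[0.1,-0.006,-0.005,0,0,0],[0.1,-0.006,-0.005,0,0,0],[0.1,-0.006,-0.005,0,0,0],[0,0,0,0,0,0],[0,0,0,0,0,0],[0,0,0,0,0,0],[0,0,0,0,0,0]]' -1; python3 plan.py .5195 .4046 .012 1.231 4
```

```text
clock: 26.12
eef_pos: [0.5203, 0.404, 0.0906]
ee_rot: [3.141, 0.003, 1.229]
contact_force: [0.5, 0.3, 0.2]
grip_width: 0.007
finger_force: 0.0
t 26.12 at [0.5203 0.404  0.0906] [3.141e+00 3.000e-03 1.229e+00] mm/row 19.7 deg 0.1
[[0.001, -0.001, 0.079, 0.0, 0.001, -0.001], [0.0, -0.001, 0.079, 0.0, 0.001, -0.001], [0.0, -0.001, 0.079, 0.0, 0.001, -0.001], [0.0, -0.001, 0.079, 0.0, 0.001, -0.001]]
```

```bash
python3 -m pendant '[[0,-0.001,0.08,0,0,0],[0,-0.001,0.08,0,0,0],[0,-0.001,0.08,0,0,0],[0,-0.001,0.07,0,0,0],[0,0,0,0,0,0],[0,0,0,0,0,0]]'; python3 -m pendant '[[-0.02,0,0,0,0,0],[-0.02,0,0,0,0,0],[-0.02,0,0,0,0,0],[-0.02,0,0,0,0,0],[-0.02,0,0,0,0,0]]'; python3 -m pendant '[[-0.02,0,0,0,0,0],[-0.02,0,0,0,0,0],[-0.02,0,0,0,0,0]]'
```

```text
clock: 26.62
eef_pos: [0.5192, 0.4044, 0.0135]
ee_rot: [-3.142, 0.003, 1.229]
contact_force: [0.5, 0.1, 0.4]
grip_width: -0.004
finger_force: 0.0
clock: 27.03
eef_pos: [0.5113, 0.3816, 0.0145]
ee_rot: [3.141, 0.0, 1.23]
contact_force: [1.0, 2.1, 1.4]
grip_width: -0.001
finger_force: 0.9
clock: 27.28
eef_pos: [0.506, 0.3674, 0.014]
ee_rot: [3.141, 0.001, 1.23]
contact_force: [1.4, 0.5, 1.9]
grip_width: -0.001
finger_force: 0.9
```

```bash
python3 -m pendant '[[-0.016,0,0,0,0,0],[-0.016,0,0,0,0,0],[-0.008,0,0,0,0,0],[0,0,0,0,0,0]]'; python3 tl.py w11.png; cat > kp.py <<'E'
import cv2
E
python3 -m pendant '[[-0.004,0,0,0,0,0],[-0.004,0,0,0,0,0],[0,0,0,0,0,0]]'
```

```text
clock: 27.62
eef_pos: [0.5025, 0.3577, 0.0138]
ee_rot: [3.141, 0.002, 1.229]
contact_force: [-0.5, 0.1, -0.1]
grip_width: -0.002
finger_force: 0.0
frame [313.0, 296.3, 70.2, 58.5] 219 0.609 tray xy mm [-33.0236 -40.3755] yaw 0.7527387320299228
frame [313.0, 296.3, 70.2, 58.5] 219 0.95 tray xy mm [-1.5023  4.1663] yaw 3.0008939289161
frame [265.1, 299.2, 57.7, 40.6] 39 0.82 tray xy mm [ 26.1062 -48.0197] yaw -1.1456881628049096
frame [265.1, 299.2, 57.7, 40.6] 39 0.787 tray xy mm [ 29.6225 -24.2031] yaw 2.7930704687246317
frame [232.8, 221.3, 174.7, 72.8] 5620 0.682 tray xy mm [-12.3197  47.5882] yaw 0.23675276885938662
frame [232.8, 221.3, 174.7, 72.8] 5620 0.676 tray xy mm [12.524  47.8966] yaw 2.8538566392443183
frame [310.2, 358.2, 11.3, 7.0] 76 0.84 tray xy mm [ -0.8405 -33.3043] yaw 0.0
frame [310.2, 358.2, 11.3, 7.0] 76 0.84 tray xy mm [ -0.8405 -33.3043] yaw 3.141592653589793
clock: 28.12
eef_pos: [0.502, 0.3565, 0.0138]
ee_rot: [3.141, 0.001, 1.23]
contact_force: [0.5, 0.1, -0.8]
grip_width: -0.002
finger_force: 0.4
```

```bash
python3 -m pendant '[[-0.004,0,0,0,0,0],[-0.004,0,0,0,0,0],[-0.004,0,0,0,0,0],[0,0,0,0,0,0]]'; python3 -m pendant '[[0.04,0,0,0,0,0],[0.06,0,-0.1,0,0,0],[0.04,0,-0.14,0,0,0],[-0.12,0,-0.14,0,0,0],[-0.14,0,-0.1,0,0,0],[-0.1,0,-0.1,0,0,0],[0,0,0,0,0,0]]'; python3 tl.py w12.png; python3 - <<'E'
import cv2
a=cv2.imread("pics/w12.png")[60:340,140:540];cv2.imwrite("pics/w12c.png",cv2.resize(a,(800,560)))
E
```

```text
clock: 28.45
eef_pos: [0.501, 0.3535, 0.0139]
ee_rot: [3.141, 0.001, 1.23]
contact_force: [-0.1, 1.1, -0.1]
grip_width: 0.004
finger_force: 0.3
clock: 29.03
eef_pos: [0.4856, 0.3026, 0.1597]
ee_rot: [3.138, -0.002, 1.226]
contact_force: [2.1, -0.2, 1.5]
grip_width: -0.0
finger_force: 0.0
tray_wall 0.55 [-0.0007 -0.083 ] expected (0, -0.082)
keeper_tab 0.79 [-0.0038  0.023 ] expected (0, 0.063)
frame [289.8, 191.9, 62.6, 36.3] 1323 0.477 tray xy mm [  6.1137 -41.1083] yaw 0.000777620326534334
frame [289.8, 191.9, 62.6, 36.3] 1323 0.391 tray xy mm [  5.497  -41.1894] yaw 3.147343919086649
frame [290.2, 147.0, 67.6, 43.9] 1212 0.511 tray xy mm [ 6.063  -1.2051] yaw -0.007950310376673209
frame [290.2, 147.0, 67.6, 43.9] 1212 0.373 tray xy mm [ 5.2989 -1.1979] yaw 3.1361581845828046
frame [280.2, 210.6, 61.1, 41.7] 1612 0.317 tray xy mm [ -6.1714 -63.1724] yaw -0.008271229739677088
frame [280.2, 210.6, 61.1, 41.7] 1612 0.407 tray xy mm [ -6.5429 -63.3876] yaw 3.131937824979656
frame [277.2, 160.1, 65.7, 49.0] 1750 0.175 tray xy mm [ -5.0457 -18.8029] yaw 0.0035999009951766525
frame [277.2, 160.1, 65.7, 49.0] 1750 0.321 tray xy mm [ -5.4966 -18.8023] yaw 3.146359431065398
```

View pics/w12c.png

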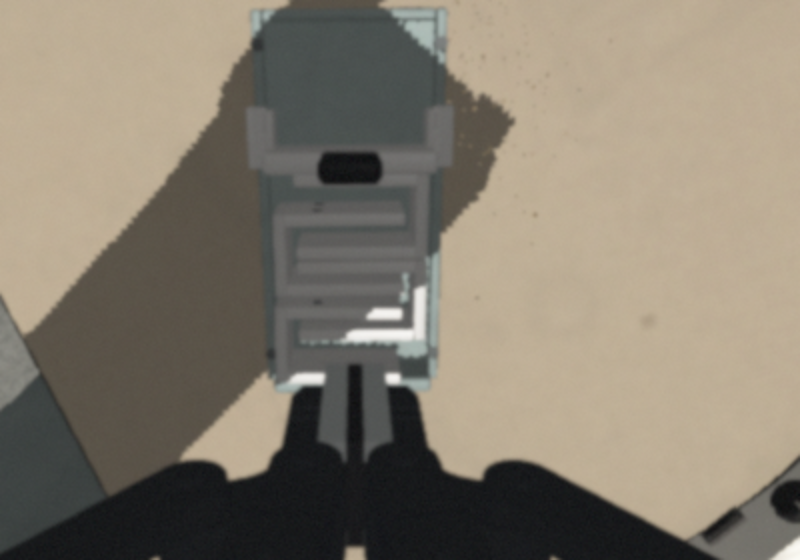

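```bash
python3 -c "
from plant import env
print(env.hand_in())"
```

```text
the job is handed in; nothing more can be done
None
```

The three loose frames now stand nested in the tray behind the first, webs alternating, with the keeper slid up against the last one. I handed the job in at about 29 s of the 72 s allowed; the hand-in gave no verdict. The last wrist-camera picture agrees, though the keeper hid part of the fourth frame.

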